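# Set up the bone-measuring bench

## Robot

A 7-joint arm with a two-finger parallel gripper is mounted at the origin on the work surface. World frame = base frame: x ahead of the robot, y to its left, z up, the work surface at z = 0. Lengths are in m, angles in rad, forces in N, time in s.
With the tool pointing down it reaches from about 0.425 to 0.925 m from the base axis. Payload 6.8 kg.
Tool frame: the origin (TCP) lies midway between the tips of the shut fingers; the grasp point (between the pads) lies 19 mm behind it (bot.pinch_z is the distance from the TCP to the grasp point, in m); z points along the fingers, y is the line along which they close (so a half turn about z gives the same grasp; the last joint's range is limited). The gripper opens to 85 mm and grips with 20 to 120 N. Pads are 22 mm wide; open, the fingers measure 114 mm over their backs; the gripper's body (76 mm by 85 mm) begins 54 mm behind the grasp point. The pads swing forward as they close: fully open they stand 13 mm farther back than shut.
Start: joints at [-1.305, 0.477, 0.022, 1.555, -0.011, 1.109, -0.083], TCP at [0.246, 0.628, 0.206] pointing down, gripper open.
Joint ranges: [-2.96, 2.96], [-0.34, 2.1], [-1.41, 1.46], [0.24, 2.44], [-1.37, 4.51], [0.17, 1.92], [-2.96, 2.96]. Speed limits (rad/s): [2.39, 2.39, 3.14, 3.14, 3.14, 3.14, 3.14].

## Interface

Orientations are given as a unit quaternion [w, x, y, z].
In Python, from station import bot, imaging gives the robot as it stands. The module is installed in compiled form; this text tells all that it offers.
- The arm moves only by the tool carry_out, never from a script. Its argument "targets" is a list of rows, each a list of 5 numbers: the shift along the tool's x, y, z in cm, then the turn about the tool's z in degrees, then the opening, from -1 (shut) to 1 (fully open). In form: [[x, y, z, yaw, gripper], ...]. A call has 1 to 12 rows; each row shifts and turns the commanded pose from where the row before left it, along the tool's axes as they then stand; what a row does not reach is not made up. A row lasts 1/10 s, in which the tool goes at most 50 mm and 8.59 degrees, less where a joint would pass 70% of its speed; a pose out of reach is approached as far as the arm can. A call is refused whole if a number of a shift passes 5 or a number of a turn 8.59, either way. A call with a gripper value outside its range is refused whole. The fingers move at their own pace and stop on an object; "force" is the grip in N (left out, the last holds). Time passes only in rows, so rows that do not move let the fingers close. It gives the time, the measured TCP pose, the force, the opening and the grip force at its end, in the units of the state.
- bot.get_obs(): the state, without advancing time (a new reading comes with each control period).
- imaging.read_camera(name): name is "side" or "top"; returns the picture (384x512x3 uint8, red, green, blue); there is no depth.
- imaging.calibration(name): a dict with "fx", "fy", "cx", "cy" (pixels), "extrinsics" (4x4, takes a point from world to camera coordinates). Camera axes: x right, y up, looking along -z (the intrinsics and any distortion apply to the point x, -y, -z); pixel columns grow to the right and rows downward; lengths in m; the calibration is good to about 2 mm. A picture is of the moment at which its call begins. calibration takes no time and is no camera call.
- bot.hand_in(): hands the job in; it is judged then, once.
The state is a dict: "t": time; "q": joint angles; "joint_vel": joint speeds; "joint_torque": joint torques, N m; "eef_pos": TCP position; "tool_rot": TCP orientation; "contact_force": force on the tool from outside, world axes, zero at the start; "torque": the same for the moment, N m; "gripper_width": opening from 0.0 (shut) to 1.0 (fully open); "grasp_force": force on a finger pad.
Only numpy, scipy, OpenCV 4.12 (cv2) and the standard library are available. Lean on these libraries where they do the work, as an engineer would, in place of code of your own. Each camera call takes 0.05 s, during which the arm holds its last target. There are 200 camera calls.

## Task

Set up the measuring bench for the next specimen: first slide the bench's transport lock knob fully to its stop at the headstock end, then draw back the tailstock, take the metal gauge rod off the bench and lay it in the two V notches of its raised wooden stand. After that set the longest bone shaft between the two cone centres and slide the tailstock up until the bone is held by both cones, and lay each of the short bone shafts in a notch of its own on the plywood rack.

Things in the scene. Friction and masses are not known exactly. Their poses are not given: they have to be found in the camera images.
- bench: grey bench-centres fixture fixed to the table, base 135 x 335 x 20 mm. Origin at table height under the rod line; y runs along the rod line from tailstock to headstock, x points across it to the lock knob's side (away from the robot), z up. In its frame the rod line is x = 0, z = 75 mm; the headstock block fills y = 130 to 170 mm, up to z = 105 mm.
- head_tip (a point): tip of the headstock's fixed steel cone, at bench y = 112 mm; it points to -y, 6 mm across here, 24 mm at its base 18 mm further on. It goes about 14 mm into the 20 mm bore of the gauge rod or long bone: a rod end pressed home stands at bench y = 126 mm. A rod on this cone must be drawn off along -y (20 mm) before it is lifted.
- rest (a point): rod-line point over the lower of two V rests, at bench y = 0; the other is at y = 85 mm. Each is 8 mm thick along y, 50 mm wide, with 45 degree flanks that carry a 30 mm rod exactly on the rod line; fingers fit between them. Lay the bone here clear of both cone tips (middle at y about 22 mm, tailstock fully back); the tailstock then pushes it home.
- bone_home (a point): point on the rod line at bench y = 46 mm where the long bone's middle is when it is held by both cones.
- tailstock (a joint): tailstock position along the bench's y, in m: 0 = fully drawn back, grows towards the headstock, travel 0.1. Its cone (like the head's, pointing to +y) has its tip at bench y = -77 mm + value. Stays where left (friction 3 N). The long bone is held by both cones at about 0.057, the gauge rod at 0.077. Fully back, the tips are 189 mm apart. It starts at 0.058 to 0.073.
- tail_grip (a point): where to grip the black knob on top of the tailstock, 114 mm above the table: 22 mm above the block's top, 16 mm below the knob's top; the knob is 24 mm wide across the rod line and 18 mm along it. The block is 56 mm across, 50 mm long, its top 92 mm above the table.
- lock (a joint): position of the transport lock knob in m: 0 = locked (tailstock end), 0.06 = free, against its stop at the headstock end; slides along the bench's y. Starts at 0 to 0.02; friction about 2 N. The tailstock must not be moved until it is free.
- lock_grip (a point): where to grip the lock knob, a black upright post 16 x 16 mm on the far side of the bench, 70 mm from the rod line. This point is 82 mm above the table and 15 mm below the post's top; the post rises 65 mm from its foot.
- gauge: steel gauge rod: octagonal-round tube 140 mm long, 30 mm across, 20 mm bore, about 0.3 kg. Starts on the bench's V rests, on the head cone. Origin at its middle, on its axis; x along its length; both ends alike; may lie on any of its eight faces.
- long_bone: the longest bone shaft: brown hollow tube 160 mm long, 30 mm across, 20 mm bore, about 0.14 kg, lying on the table between bench and robot. Origin at its middle, on its axis; x along its length; both ends alike; may lie on any of its eight faces (origin 15 mm above what it lies on).
- bone1: bone1 (present in some runs only): short brown bone shaft, octagonal-round, 110 mm long, 26 mm across, 0.08 kg. Starts lying on the table between bench and robot. Origin at its middle, on its axis; x along its length; both ends alike; may lie on any of its eight faces (origin 13 mm above what it lies on).
- bone2: bone2 (present in some runs only): short brown bone shaft, octagonal-round, 110 mm long, 26 mm across, 0.08 kg. Starts lying on the table between bench and robot. Origin at its middle, on its axis; x along its length; both ends alike; may lie on any of its eight faces (origin 13 mm above what it lies on).
- bone3: bone3 (present in some runs only): short brown bone shaft, octagonal-round, 110 mm long, 26 mm across, 0.08 kg. Starts lying on the table between bench and robot. Origin at its middle, on its axis; x along its length; both ends alike; may lie on any of its eight faces (origin 13 mm above what it lies on).
- bone4: bone4 (present in some runs only): short brown bone shaft, octagonal-round, 110 mm long, 26 mm across, 0.08 kg. Starts lying on the table between bench and robot. Origin at its middle, on its axis; x along its length; both ends alike; may lie on any of its eight faces (origin 13 mm above what it lies on).
- stand: wooden stand for the gauge rod, fixed, to one side of the bench. Base 120 x 60 x 12 mm, two posts 80 mm apart along its x with V notches on top. Origin under its centre. The gauge rod lies along the stand's x with its axis 76 mm above the table, over the stand's y = 0 and its middle over the origin; fingers fit between the posts.
- rack: plywood rack, fixed, on the other side of the bench. Base 100 (x) x 240 (y) x 35 mm, origin under its centre, with two notched rails 68 mm apart along x. Four V notches at y = -90, -30, 30 and 90 mm; a short bone in a notch lies along the rack's x, its axis 68 mm above the table, its middle at x = 0. Rail crests between notches are up to 67 mm high; fingers fit between the rails.
Mind the look-alikes: they are no part of the job. Leave any blue look-alike of the gauge alone.

How it is judged:
On the way, in this order (a step that is already met when the one before it is completed fails the run):
1. the transport lock knob is at its stop at the headstock end (value of joint lock above 0.055 m), for 0.2 s.
2. the gauge rod lies in the notches of its stand (x of gauge in the frame of stand between -0.02 and 0.02 m and y of gauge in the frame of stand between -0.007 and 0.007 m and z of gauge in the frame of stand between 0.07 and 0.082 m and angle between the x axis of gauge and the x axis of stand, either way round below 0.12 rad and linear speed of gauge below 0.03 m/s), for 0.2 s.
3. the long bone is held between the two cones (x of long_bone in the frame of bench between -0.006 and 0.006 m and y of long_bone in the frame of bench between 0.041 and 0.051 m and z of long_bone in the frame of bench between 0.069 and 0.081 m and angle between the x axis of long_bone and the y axis of bench, either way round below 0.06 rad and value of joint tailstock between 0.052 and 0.062 m and linear speed of long_bone below 0.03 m/s), for 0.3 s.
At the end, for the whole second after the job is handed in: Lock within 5 mm of its free stop; gauge rod at rest in its stand (20 mm along, 6 mm height); long bone on both cones (middle within 5 mm of home, tailstock within 5 mm); each short bone present at rest in a rack notch (25 mm along, 6 mm height) (all of step 2 and all of step 3 and value of joint lock above 0.055 m and x of bone1 in the frame of rack between -0.025 and 0.025 m and y of bone1 in the frame of rack between -0.105 and 0.105 m and z of bone1 in the frame of rack between 0.062 and 0.074 m and angle between the x axis of each of bone1, bone2, bone3, bone4 and the x axis of rack, either way round below 0.15 rad and linear speed of each of bone1, bone2, bone3, bone4 below 0.03 m/s and x of bone2 in the frame of rack between -0.025 and 0.025 m and y of bone2 in the frame of rack between -0.105 and 0.105 m and z of bone2 in the frame of rack between 0.062 and 0.074 m and x of bone3 in the frame of rack between -0.025 and 0.025 m and y of bone3 in the frame of rack between -0.105 and 0.105 m and z of bone3 in the frame of rack between 0.062 and 0.074 m and x of bone4 in the frame of rack between -0.025 and 0.025 m and y of bone4 in the frame of rack between -0.105 and 0.105 m and z of bone4 in the frame of rack between 0.062 and 0.074 m); the robot touches nothing.
It fails at once if the tailstock is moved while the transport lock is not free (distance of tail_grip from where it was at the start of the episode above 0.01 m and value of joint lock below 0.04 m).
Of bone1, bone2, bone3, bone4 only 2 to 4 are there at a start; the rules pass over those that are not, and their reading is None.
At some moment in a run one of bone1, bone2, bone3, bone4 may be knocked a few centimetres aside while the robot is not near it.
Once in a run the grip may slacken for a moment while it holds something.
It also fails if it takes over 210 s, if anything falls off the work surface, if the arm or the gripper's body presses on something with over 40 N, if the wrist force passes 120 N, or if a joint passes its speed limit or range.

## Working session

There is one attempt and no reset: what is moved stays moved. The work goes in short steps, Python scripts to look and compute and a tool call to move; the robot and the scene stay as the last step left them, time stands still between calls to the robot, and variables do not carry over. Pictures are saved under pics/ and viewed, at most 14 in all, crops included, and the job is handed in when it is done.

Besides the shell and the picture viewer there is one more tool, called after "Emit:" by a JSON object that holds its "method" and its "body", one argument or row to a line. carry_out: Moves the arm, as the interface text tells. Its arguments: {"type":"object","properties":{"targets":{"type":"array"},"force":{"type":"number"}},"required":["targets"]}

```bash
mkdir -p pics; ls
python3 - <<'E'
from station import bot, imaging
import cv2, numpy as np
print(bot.get_obs(), bot.pinch_z)
for n in ("side","top"):
    im=imaging.read_camera(n); c=imaging.calibration(n); print(n,c)
    np.save(f"pics/{n}0.npy",im)
    cv2.imwrite(f"pics/{n}0.png",cv2.resize(im[:,:,::-1],(800,600),interpolation=cv2.INTER_CUBIC))
E
```

```text
pics
{'t': 0.0, 'q': array([-1.30509368,  0.47779082,  0.02233791,  1.55644083, -0.0115026 ,
        1.10930283, -0.08313872]), 'joint_vel': array([ 0.00022786, -0.00102143, -0.00109842, -0.00265472,  0.00090133,
       -0.00080928, -0.0003386 ]), 'joint_torque': array([-1.18390803e-03, -5.96438134e+01,  1.60713807e+00, -2.81204385e+01,
        1.23427444e-02,  9.01942461e-03, -3.35915547e-05]), 'eef_pos': array([0.24626505, 0.6277921 , 0.20473643]), 'tool_rot': array([-1.03494435e-04,  1.85823136e-01,  9.82582790e-01, -9.00927729e-04]), 'contact_force': array([ 1.00343459,  0.99230558, -0.0149813 ]), 'torque': array([-0.00745087,  0.07309167,  0.0155826 ]), 'grasp_force': 0.0, 'gripper_width': 1.0026196446587863} 0.0187
side {'fx': 423.15748984975795, 'fy': 423.15748984975795, 'cx': 253.14341440997663, 'cy': 184.6675603508604, 'extrinsics': array([[ 0.88291372, -0.46945082, -0.0089043 , -0.4624587 ],
       [ 0.30768077,  0.56413357,  0.76621529, -0.31746097],
       [-0.35467718, -0.67924167,  0.64252226, -1.22697377],
       [ 0.        ,  0.        ,  0.        ,  1.        ]])}
top {'fx': 367.39791678011545, 'fy': 367.39791678011545, 'cx': 259.68914696503725, 'cy': 191.29664552215718, 'extrinsics': array([[-8.53282703e-04, -9.99975036e-01,  7.01427410e-03,
         1.13053965e-01],
       [ 9.89230426e-01,  1.82565563e-04,  1.46366424e-01,
        -5.84510231e-01],
       [-1.46364051e-01,  7.06362530e-03,  9.89205575e-01,
        -1.03715304e+00],
       [ 0.00000000e+00,  0.00000000e+00,  0.00000000e+00,
         1.00000000e+00]])}
```

View pics/top0.png

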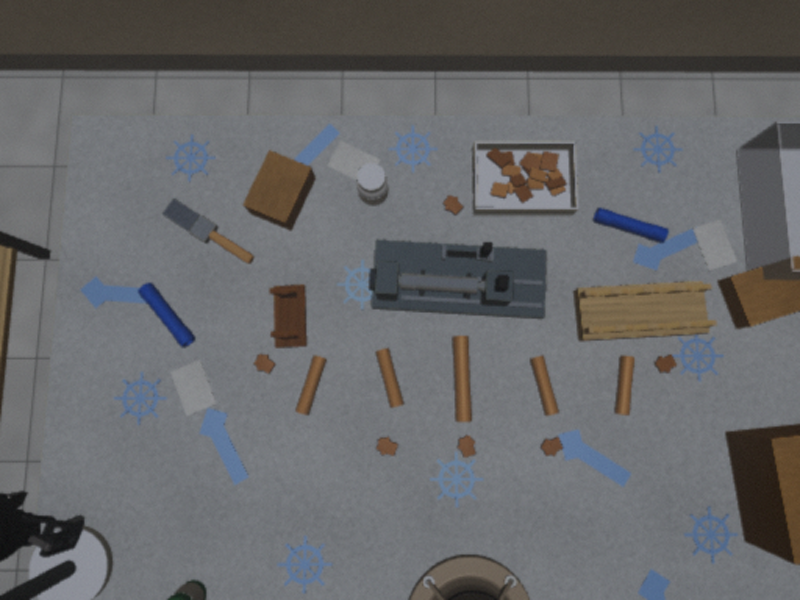

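View pics/side0.png

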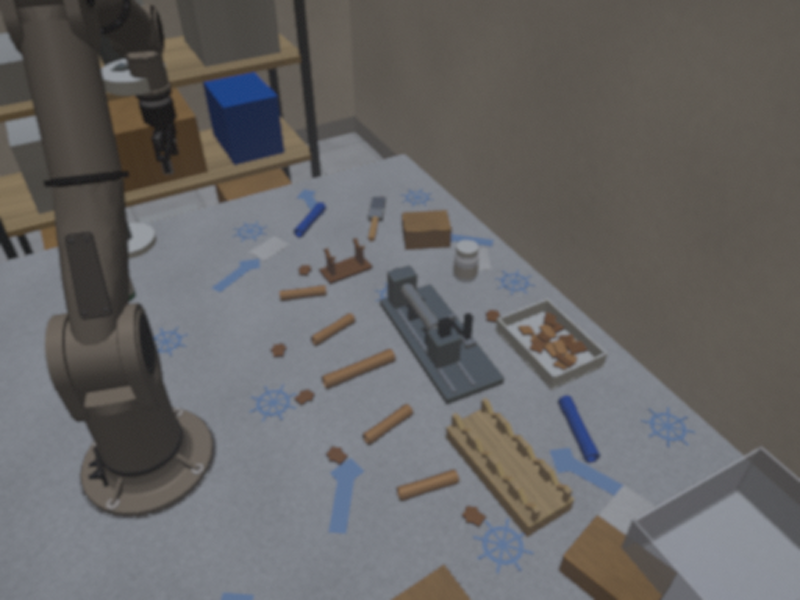

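Candidates (800x600 top picture): gauge = grey rod on the bench (440,283). Its blue look-alikes are at (167,314) and (630,225) and will be left alone. The long bone is (462,378) and the short bones are (311,385), (390,377), (544,385) and (625,385). The stand is (289,316), the rack (645,310), the tail knob (502,283) and the lock knob (487,250). Next I'll make enlarged crops to check these.

```bash
cat > h.py <<'E'
import numpy as np, cv2
from station import bot, imaging
C={n:imaging.calibration(n) for n in("side","top")}
def proj(n,P):
    c=C[n];P=np.atleast_2d(P).astype(float);p=P@c["extrinsics"][:3,:3].T+c["extrinsics"][:3,3]
    return np.c_[c["cx"]+c["fx"]*p[:,0]/-p[:,2], c["cy"]+c["fy"]*-p[:,1]/-p[:,2]]
def ray(n,uv):
    c=C[n];R=c["extrinsics"][:3,:3];t=c["extrinsics"][:3,3]
    d=np.array([(uv[0]-c["cx"])/c["fx"],-(uv[1]-c["cy"])/c["fy"],-1.])
    return -R.T@t, R.T@d
def at_z(n,uv,z):
    o,d=ray(n,uv);return o+d*(z-o[2])/d[2]
def tri(uvt,uvs):
    A=[];b=[]
    for n,uv in(("top",uvt),("side",uvs)):
        o,d=ray(n,uv);d=d/np.linalg.norm(d);M=np.eye(3)-np.outer(d,d);A.append(M);b.append(M@o)
    A=np.vstack(A);b=np.hstack(b);x,r,*_=np.linalg.lstsq(A,b,rcond=None);return x,np.sqrt(r.sum())
def blobs(im,amin=60):
    h=cv2.cvtColor(im,cv2.COLOR_RGB2HSV);m=cv2.inRange(h,(3,95,55),(18,255,255))
    n,l,s,c=cv2.connectedComponentsWithStats(m);o=[]
    for i in range(1,n):
        if s[i,4]>=amin:
            ys,xs=np.where(l==i);w=np.cov(np.c_[xs,ys].T);ev,V=np.linalg.eigh(w)
            o.append((c[i],s[i,4],np.sqrt(12*ev),V[:,1]))
    return o
def tile(im,x0,y0,x1,y1,k):
    c=cv2.resize(im[y0:y1,x0:x1],None,fx=k,fy=k,interpolation=cv2.INTER_CUBIC)
    c=np.clip(c.astype(float)*1.7,0,255).astype(np.uint8)[:,:,::-1].copy()
    for x in range(-(-x0//10)*10,x1,10): X=int((x-x0+.5)*k);cv2.line(c,(X,0),(X,5),(0,255,255),1);cv2.putText(c,str(x),(X+1,14),0,.33,(0,255,255),1)
    for y in range(-(-y0//10)*10,y1,10): Y=int((y-y0+.5)*k);cv2.line(c,(0,Y),(5,Y),(0,255,0),1);cv2.putText(c,str(y),(6,Y+4),0,.33,(0,255,0),1)
    return c
def compose(parts,name):
    W=np.zeros((600,800,3),np.uint8)
    for c,x,y in parts:
        hh=min(c.shape[0],600-y);ww=min(c.shape[1],800-x);W[y:y+hh,x:x+ww]=c[:hh,:ww]
    cv2.imwrite(name,W)
E
python3 - <<'E'
from h import *
t=np.load("pics/top0.npy");s=np.load("pics/side0.npy")
for n,im in(("top",t),("side",s)):
    print(n)
    for c,a,L,v in blobs(im): print(c.round(1),a,L.round(1),v.round(2), at_z(n,c,.013).round(3))
compose([(tile(t,232,146,356,208,6.4),0,0),(tile(t,168,176,202,226,4),0,400),(tile(t,362,174,462,222,4),200,400)],"pics/A.png")
compose([(tile(s,236,164,326,260,6),0,0),(tile(s,200,148,242,184,6),545,0),(tile(s,280,250,370,340,2.8),545,240)],"pics/B.png")
E
```

```text
top
[337.3 111. ] 889 [28.2 44.1] [-1.   -0.06] [ 0.843 -0.13   0.013]
[177.4 119.6] 1149 [29.4 39.1] [-0.48  0.88] [0.814 0.368 0.013]
[289.5 130.5] 75 [ 7.4 10. ] [0.69 0.72] [0.779 0.02  0.013]
[147.6 157.6] 156 [ 5.1 30.5] [-0.84 -0.54] [0.693 0.455 0.013]
[489.7 189.1] 1078 [28.3 39.4] [-0.98 -0.2 ] [ 0.596 -0.586  0.013]
[  2.2 192.5] 119 [ 5.5 36.1] [-0.04  1.  ] [0.585 0.886 0.013]
[185.  201.8] 702 [19.8 37.9] [0.02 1.  ] [0.557 0.337 0.013]
[425.5 188.3] 75 [ 7.5 20.7] [-0.91 -0.41] [ 0.598 -0.39   0.013]
[441.7 207.7] 68 [ 9.4 19. ] [-0.98  0.19] [ 0.539 -0.435  0.013]
[386.8 208.8] 87 [11.1 18.7] [-1.    0.08] [ 0.536 -0.27   0.013]
[417.6 208.7] 97 [10.7 22.5] [-1.    0.04] [ 0.536 -0.363  0.013]
[295.4 242. ] 466 [ 8.6 54.5] [0.03 1.  ] [0.437 0.007 0.013]
[249.  241.4] 267 [ 7.3 37.3] [0.26 0.97] [0.439 0.145 0.013]
[168.7 232.3] 84 [ 8.  10.4] [-0.79 -0.62] [0.466 0.383 0.013]
[198.5 246. ] 265 [ 7.1 37.9] [-0.32  0.95] [0.426 0.293 0.013]
[348.2 246.3] 274 [ 7.4 37.6] [0.27 0.96] [ 0.424 -0.149  0.013]
[399.7 245.9] 286 [ 7.8 36.9] [-0.09  1.  ] [ 0.426 -0.302  0.013
[... 542 characters left out ...]
5.4] [-0.98 -0.2 ] [-0.087  0.855  0.013]
[223.2 171.2] 95 [ 7.1 15.5] [-0.97  0.24] [0.567 0.329 0.013]
[213.4 209.1] 76 [ 2.9 27.4] [-0.86  0.52] [0.446 0.15  0.013]
[351.3 209.7] 104 [ 8.5 14.2] [-0.38  0.93] [ 0.867 -0.082  0.013]
[357.8 222.2] 264 [13.2 29.5] [-0.99 -0.16] [ 0.848 -0.141  0.013]
[229.7 234.2] 185 [ 4.1 46.4] [-0.93  0.37] [0.445 0.015 0.013]
[248.7 269.8] 136 [ 4.4 31.9] [-0.82  0.57] [ 0.432 -0.145  0.013]
[274.5 308.9] 186 [ 5.2 37. ] [-0.96  0.28] [ 0.432 -0.299  0.013]
[302.5 329.8] 62 [ 6.1 10. ] [-0.84 -0.55] [ 0.465 -0.389  0.013]
[389.6 361.2] 1512 [28.8 55.7] [-0.71 -0.7 ] [ 0.608 -0.564  0.013]
[277.2 378.1] 285 [14.3 33.9] [-1.    0.03] [ 0.341 -0.468  0.013]
```

View pics/A.png

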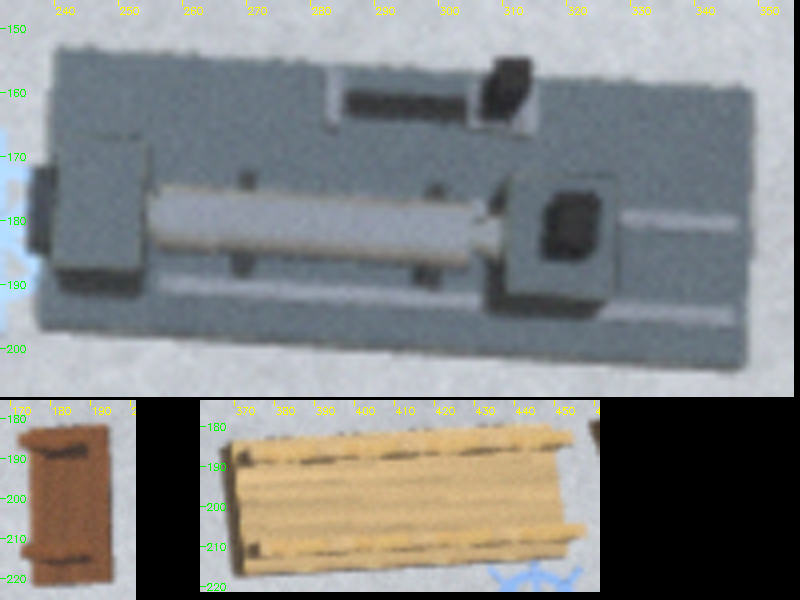

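View pics/B.png

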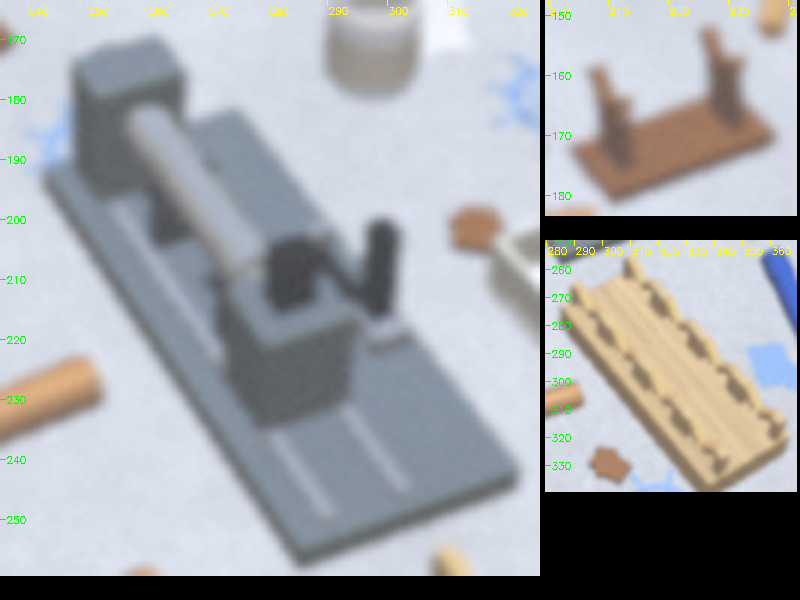

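Crops A and B confirm the layout. The grey gauge rod lies on the bench with its end on the headstock cone (left, top px ~(255,180)). The tailstock knob is at top px ~(321,179), and the lock post, px ~(313,156), sits at the tailstock end of its slot. The brown two-post stand and the four-notch rack can be seen too. Next I'll fit the frames to these points.

```bash
cat > fit.py <<'E'
from h import *
from scipy.optimize import least_squares
A=lambda X,Y:("top",232+X/6.4-.5,146+Y/6.4-.5)
B=lambda X,Y:("side",236+X/6-.5,164+Y/6-.5)
S=lambda X,Y:("top",168+X/4-.5,176+(Y-400)/4-.5)
S2=lambda X,Y:("side",200+(X-545)/6-.5,148+Y/6-.5)
K=lambda X,Y:("top",362+(X-200)/4-.5,174+(Y-400)/4-.5)
K2=lambda X,Y:("side",280+(X-545)/2.8-.5,250+(Y-240)/2.8-.5)
def W(p,pts):
    c,s=np.cos(p[2]),np.sin(p[2]);P=np.asarray(pts,float)
    return np.c_[p[0]+c*P[:,0]-s*P[:,1],p[1]+s*P[:,0]+c*P[:,1],P[:,2]]
def solve(obs,model,p0,name):
    def r(p):
        pts=W(p,model(p));return np.concatenate([proj(o[0],q)[0]-o[1:] for o,q in zip(obs,pts)])
    f=least_squares(r,p0,loss="soft_l1");rr=f.fun.reshape(-1,2)
    print(name,f.x.round(4),"rms",np.sqrt((r(f.x)**2).mean()).round(2));print(r(f.x).reshape(-1,2).round(1).tolist());return f.x
ob=[A(58,137),A(150,143),A(143,268),A(52,265),A(512,175),A(620,180),A(612,300),A(505,292),A(470,237),A(55,48),A(752,88),A(746,368),A(38,328),
 B(75,65),B(155,38),B(187,75),B(107,98),B(228,292),B(265,347),B(357,305),B(43,180),B(298,552),B(520,470),B(237,108)]
def mb(p):
    hw,ty,bx,by=p[3:7];h=lambda a,b:(a*hw,b,.105);t=lambda a,b:(a*.028,ty+b*.025,.092);g=lambda a,b:(bx+a*.0675,by+b*.1675,.02)
    return [h(1,.17),h(1,.13),h(-1,.13),h(-1,.17),t(1,1),t(1,-1),t(-1,-1),t(-1,1),(0,-.014,.075),g(1,1),g(1,-1),g(-1,-1),g(-1,1),
     h(-1,.17),h(1,.17),h(1,.13),h(-1,.13),t(-1,1),t(-1,-1),t(1,-1),g(-1,1),g(-1,-1),g(1,-1),g(1,1)]
b=solve(ob,mb,[.6,.05,0,.03,-.07,0,0],"bench")
for n,a,s in(("lock top",A(516,74),B(382,228)),("tailknob top",A(578,220),B(295,243)),("headtop",A(101,203),B(131,68)),("tailtop",A(562,237),B(291,320))):
    x,e=tri(a[1:],s[1:]);d=x[:2]-b[:2];c,sn=np.cos(b[2]),np.sin(b[2]);print(n,x.round(4),"err",round(e,4),"bench",np.round([c*d[0]+sn*d[1],-sn*d[0]+c*d[1]],4))
# stand: base 120x60x12; x axis along world x
os=[S(30,437),S(108,427),S(112,580),S(32,585),S2(573,152),S2(615,192),S2(775,135)]
ms=lambda p:[(.06,.03,.012),(.06,-.03,.012),(-.06,-.03,.012),(-.06,.03,.012),(-.06,.03,.012),(-.06,-.03,.012),(.06,-.03,.012)]
solve(os,ms,[.56,.33,0],"stand")
ok=[K(240,573),K(566,556),K2(562,312),K2(705,478),K2(788,440)]
mk=lambda p:[(-.05,.12,.035),(-.05,-.12,.035),(-.05,.12,.035),(-.05,-.12,.035),(.05,-.12,.035)]
solve(ok,mk,[.57,-.33,0],"rack")
E
python3 fit.py
```

```text
bench [ 0.607  -0.0029 -0.0582  0.0275 -0.0526  0.022   0.0133] rms 0.72
[[0.5, -0.0], [0.4, -0.2], [0.4, -0.3], [0.2, -0.6], [-0.5, -1.2], [0.3, -0.9], [1.0, -0.1], [-0.1, 0.1], [0.1, -0.4], [-0.0, -0.3], [0.8, -0.2], [0.8, -0.0], [-0.3, -0.2], [-1.1, -0.9], [-0.3, -0.5], [-0.7, -0.3], [-1.7, 0.1], [-1.6, -0.8], [-0.6, 0.1], [-0.1, 1.8], [-1.1, -2.1], [-0.4, 0.2], [0.1, -0.0], [-0.3, -0.2]]
lock top [ 0.6751 -0.0355  0.0975] err 0.001 bench [ 0.0699 -0.0286]
tailknob top [ 0.6045 -0.0555  0.1331] err 0.0031 bench [ 0.0006 -0.0526]
headtop [0.6174 0.1472 0.1024] err 0.0029 bench [0.0016 0.1504]
tailtop [ 0.6051 -0.0572  0.0791] err 0.001 bench [ 0.0013 -0.0543]
stand [0.5584 0.3364 0.0593] rms 0.9
[[-0.2, -2.4], [0.1, -1.1], [0.5, 0.2], [0.3, 0.2], [-1.1, -0.9], [-1.1, 0.8], [-0.2, -0.1]]
rack [ 0.567  -0.3355  0.0407] rms 1.45
[[0.7, -0.7], [0.3, 0.3], [-1.1, -3.1], [-0.0, 2.4], [0.2, -1.7]]
```

Run:
```python
from h import *
t=np.load("pics/top0.npy");s=np.load("pics/side0.npy")
compose([(tile(t,168,178,202,226,8),0,0),(tile(s,200,148,242,184,8),280,0),(tile(t,362,176,462,218,5),0,390),(tile(s,280,250,370,340,3.4),505,292)],"pics/Cc.png")
h=cv2.cvtColor(s,cv2.COLOR_RGB2HSV)
m=cv2.inRange(h,(3,80,25),(20,255,255));n,l,st,c=cv2.connectedComponentsWithStats(m)
tops=[b for b in blobs(t) if b[2][0]<9 and b[2][1]>35 and b[0][1]>200]
for b in tops:
    g=at_z("top",b[0],.013);u=proj("side",g)[0]
    i=min(range(1,n),key=lambda k:np.hypot(*(c[k]-u))+(1e3 if st[k,4]<100 else 0))
    x,e=tri(b[0],c[i]);a=at_z("top",b[0]+b[3]*10,.013)-g
    print("z0.013:",g.round(4),"tri",x.round(4),round(e,4),"area",st[i,4],"yaw",round(np.degrees(np.arctan2(a[1],a[0])),1),"len px",b[2].round(1))
```

```text
z0.013: [0.4372 0.0069 0.013 ] tri [0.4383 0.0071 0.0195] 0.0018 area 283 yaw -179.0 len px [ 8.6 54.5]
z0.013: [0.439  0.1445 0.013 ] tri [0.4402 0.1439 0.0167] 0.002 area 124 yaw -164.5 len px [ 7.3 37.3]
z0.013: [0.4256 0.2933 0.013 ] tri [0.4274 0.2919 0.0178] 0.0027 area 106 yaw 162.7 len px [ 7.1 37.9]
z0.013: [ 0.4245 -0.1491  0.013 ] tri [ 0.4258 -0.1487  0.0167] 0.002 area 195 yaw -166.2 len px [ 7.4 37.6]
z0.013: [ 0.4255 -0.302   0.013 ] tri [ 0.4264 -0.3012  0.016 ] 0.0013 area 265 yaw 171.5 len px [ 7.8 36.9]
```

View pics/Cc.png

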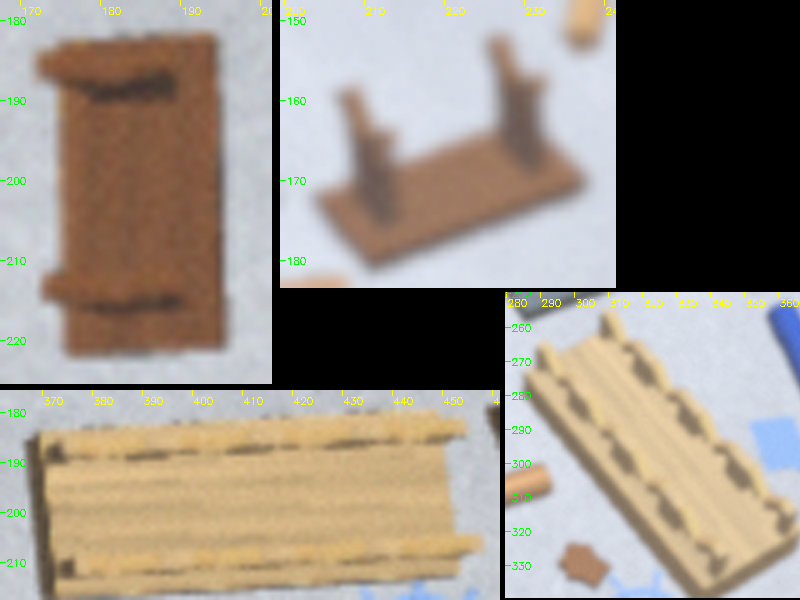

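Crop C shows the stand posts (top px (172,185) and (172,213) for the +y prongs) and the rack rails (ends at top px (458,206) and (454,183)), clear enough to refit both frames.

```bash
cat > fit2.py <<'E'
import contextlib,io
with contextlib.redirect_stdout(io.StringIO()): from fit import *
T=lambda u,v:("top",u,v); D=lambda u,v:("side",u,v)
os=[T(175.2,183.1),T(194.4,181.9),T(195.9,221.3),T(175.6,222),D(204.25,172.75),D(211.25,181.25),D(237.75,170.6),T(172.5,185.6),T(172.75,213.5),D(226.4,152.5),D(208.25,159)]
def ms(p):
    w,h=p[3:5];return [(.06,.03,.012),(.06,-.03,.012),(-.06,-.03,.012),(-.06,.03,.012),(-.06,.03,.012),(-.06,-.03,.012),(.06,-.03,.012),(.04,w,h),(-.04,w,h),(.04,w,h),(-.04,w,h)]
solve(os,ms,[.56,.33,0,.025,.09],"stand")
ok=[T(371.9,217.1),T(452.9,212.5),T(457.7,206.5),T(454.5,182.9),D(286,274.8),D(337.7,337.1),D(366.3,320.9),D(290.7,266.6),D(309.5,256.3)]
mk=lambda p:[(-.05,.12,.035),(-.05,-.12,.035),(-.034,-.12,.066),(.034,-.12,.066),(-.05,.12,.035),(-.05,-.12,.035),(.05,-.12,.035),(-.034,.118,.066),(.034,.118,.066)]
solve(ok,mk,[.57,-.33,0],"rack")
E
python3 fit2.py
```

```text
stand [0.5582 0.3354 0.0539 0.0249 0.0706] rms 0.59
[[-0.0, -0.8], [0.6, -0.6], [0.3, -0.5], [0.4, -0.1], [-1.1, -0.7], [-1.2, -0.8], [-0.1, -0.5], [0.1, 0.0], [0.4, -0.0], [-0.7, -0.0], [-1.1, -0.0]]
rack [ 0.5666 -0.3374  0.0444] rms 1.19
[[1.0, -0.7], [1.1, 0.2], [1.3, -0.3], [1.6, -0.0], [-1.4, -2.1], [-0.6, 0.4], [0.6, -1.2], [-0.7, -2.5], [-0.4, -1.5]]
```

```bash
cat > plan.py <<'E'
# usage: python3 plan.py x y z toolY_deg  -> yaw first, then shift in cm along tool axes
import sys; from h import *
from scipy.spatial.transform import Rotation as R
o=bot.get_obs();q=o["tool_rot"];r=R.from_quat([q[1],q[2],q[3],q[0]]).as_matrix()
cur=np.degrees(np.arctan2(r[1,1],r[0,1]));x,y,z,a=map(float,sys.argv[1:5])
dw=(a-cur+90)%180-90 if len(sys.argv)<6 else (a-cur+180)%360-180
f=np.radians(cur+dw);d=np.array([x,y,z])-o["eef_pos"]
s=np.array([-np.sin(f)*d[0]+np.cos(f)*d[1],np.cos(f)*d[0]+np.sin(f)*d[1],-d[2]])*100
print("toolY now",cur.round(1),"turn z",round(-dw,1),"shift cm",s.round(2),"rows>=",np.ceil(np.linalg.norm(s)/5),"tilt",r[:,2].round(3),"q",o["q"].round(2),"w",round(o["gripper_width"],2),"t",o["t"])
E
cat > bw.py <<'E'
import numpy as np
b=(.607,-.0029,-.0582);st=(.5582,.336,.0539);rk=(.5666,-.336,.0444)
def w(p,x,y): c,s=np.cos(p[2]),np.sin(p[2]);return (p[0]+c*x-s*y,p[1]+s*x+c*y)
E
python3 plan.py .675 -.0355 .2 86.7
```

```text
toolY now 68.6 turn z -18.1 shift cm [-46.62 -63.76   0.48] rows>= 16.0 tilt [-0.    -0.002 -1.   ] q [-1.31  0.48  0.02  1.56 -0.01  1.11 -0.08] w 1.0 t 0.1
```

Emit:
{"method": "carry_out", "body": {
  "targets": [
    [0, 0, 0, -6, 0.2],
    [0, 0, 0, -6, 0.2],
    [0, 0, 0, -6.1, 0.2],
    [-2.6, -3.55, 0, 0, 0.2],
    [-2.6, -3.55, 0, 0, 0.2],
    [-2.6, -3.55, 0, 0, 0.2],
    [-2.6, -3.55, 0, 0, 0.2],
    [-2.6, -3.55, 0, 0, 0.2],
    [-2.6, -3.55, 0, 0, 0.2],
    [-2.6, -3.55, 0, 0, 0.2],
    [-2.6, -3.55, 0, 0, 0.2],
    [-2.6, -3.55, 0, 0, 0.2]
  ],
  "force": 40
}}

```text
t: 1.3
eef_pos: [0.4621, 0.2941, 0.2055]
tool_rot: [-0.0, 0.029, 1.0, -0.0]
contact_force: [0.8, 0.7, 0.1]
gripper_width: 0.601
grasp_force: 0.0
```

Emit:
{"method": "carry_out", "body": {
  "targets": [
    [-2.6, -3.55, 0, 0, 0.2],
    [-2.6, -3.55, 0, 0, 0.2],
    [-2.6, -3.55, 0, 0, 0.2],
    [-2.6, -3.55, 0, 0, 0.2],
    [-2.6, -3.55, 0, 0, 0.2],
    [-2.6, -3.55, 0, 0, 0.2],
    [-2.6, -3.55, 0, 0, 0.2],
    [-2.6, -3.55, 0, 0, 0.2],
    [0, 0, 0, 0, 0.2],
    [0, 0, 0, 0, 0.2]
  ]
}}

```text
t: 2.3
eef_pos: [0.6526, -0.001, 0.2049]
tool_rot: [-0.001, 0.03, 1.0, -0.0]
contact_force: [0.2, 0.5, 0.5]
gripper_width: 0.602
grasp_force: 0.0
```

```bash
python3 plan.py .675 -.0355 .064 86.7
```

```text
toolY now 86.5 turn z -0.2 shift cm [-2.43 -3.31 14.09] rows>= 3.0 tilt [-0.001 -0.    -1.   ] q [-0.26  0.45  0.23  1.62 -0.11  1.08  1.51] w 0.6 t 2.3
```

Emit:
{"method": "carry_out", "body": {
  "targets": [
    [-1.2, -1.65, 0, -0.2, 0.2],
    [-1.2, -1.65, 0, 0, 0.2],
    [0, 0, 3.5, 0, 0.2],
    [0, 0, 3.5, 0, 0.2],
    [0, 0, 3.5, 0, 0.2],
    [0, 0, 2.6, 0, 0.2],
    [0, 0, 1, 0, 0.2],
    [0, 0, 0, 0, -1],
    [0, 0, 0, 0, -1],
    [0, 0, 0, 0, -1],
    [0, 0, 0, 0, -1],
    [0, 0, 0, 0, -1]
  ]
}}

```text
t: 3.5
eef_pos: [0.6761, -0.0336, 0.0665]
tool_rot: [0.001, 0.027, 1.0, 0.0]
contact_force: [-0.9, 0.7, 7.0]
gripper_width: 0.167
grasp_force: 39.7
```

Emit:
{"method": "carry_out", "body": {
  "targets": [
    [0, 1, 0, 0, -1],
    [0, 1, 0, 0, -1],
    [0, 1, 0, 0, -1],
    [0, 1, 0, 0, -1],
    [0, 0.5, 0, 0, -1],
    [0, 0, 0, 0, -1]
  ]
}}

```text
t: 4.1
eef_pos: [0.6788, 0.0117, 0.0666]
tool_rot: [0.002, 0.027, 1.0, 0.0]
contact_force: [-0.1, 1.8, 6.6]
gripper_width: 0.169
grasp_force: 39.6
```

Emit:
{"method": "carry_out", "body": {
  "targets": [
    [0, 0.5, 0, 0, -1],
    [0, 0.5, 0, 0, -1],
    [0, 0, 0, 0, -1]
  ]
}}

```text
t: 4.4
eef_pos: [0.6794, 0.021, 0.0666]
tool_rot: [0.002, 0.027, 1.0, 0.0]
contact_force: [-0.6, -0.2, 6.9]
gripper_width: 0.166
grasp_force: 39.6
```

Emit:
{"method": "carry_out", "body": {
  "targets": [
    [0, 0.4, 0, 0, -1],
    [0, 0.4, 0, 0, -1],
    [0, 0, 0, 0, -1]
  ]
}}

```text
t: 4.7
eef_pos: [0.6796, 0.0251, 0.0666]
tool_rot: [0.002, 0.028, 1.0, -0.002]
contact_force: [-0.4, -6.7, 6.4]
gripper_width: 0.166
grasp_force: 39.7
```

Emit:
{"method": "carry_out", "body": {
  "targets": [
    [0, 0.4, 0, 0, -1],
    [0, 0.3, 0, 0, -1],
    [0, 0, 0, 0, -1]
  ]
}}

```text
t: 5.0
eef_pos: [0.6796, 0.0253, 0.0666]
tool_rot: [0.001, 0.03, 1.0, -0.005]
contact_force: [-1.1, -16.8, 7.5]
gripper_width: 0.168
grasp_force: 39.8
```

Emit:
{"method": "carry_out", "body": {
  "targets": [
    [0, -0.5, 0, 0, -1],
    [0, -0.1, 0, 0, 0.1],
    [0, 0, 0, 0, 0.1],
    [0, 0, 0, 0, 0.1],
    [0, 0, -3, 0, 0.1],
    [0, 0, -4, 0, 0.1],
    [0, 0, -4, 0, 0.1],
    [0, 0, 0, 0, 0.1]
  ]
}}

```text
t: 5.8
eef_pos: [0.6823, 0.0311, 0.1813]
tool_rot: [0.005, 0.027, 1.0, 0.001]
contact_force: [0.2, -0.3, 1.2]
gripper_width: 0.553
grasp_force: 0.0
```

```bash
python3 - <<'E'
from bw import *
print(w(b,.0003,-.0526))
E
python3 plan.py .604 -.0555 .18 -3.3
```

```text
(np.float64(0.6042399000023199), np.float64(-0.05542839087581883))
toolY now 86.9 turn z -89.8 shift cm [9.09 7.32 0.13] rows>= 3.0 tilt [ 0.011  0.002 -1.   ] q [-0.29  0.51  0.23  1.58 -0.13  1.05  1.48] w 0.55 t 5.8
```

Emit:
{"method": "carry_out", "body": {
  "targets": [
    [0, 0, 0, 8.2, 0.1],
    [0, 0, 0, 8.2, 0.1],
    [0, 0, 0, 8.2, 0.1],
    [0, 0, 0, 8.2, 0.1],
    [0, 0, 0, 8.2, 0.1],
    [0, 0, 0, 8.2, 0.1],
    [0, 0, 0, 8.2, 0.1],
    [0, 0, 0, 8.2, 0.1],
    [0, 0, 0, 8.2, 0.1],
    [0, 0, 0, 8.2, 0.1],
    [0, 0, 0, 8.2, 0.1],
    [0, 0, 0, 0, 0.1]
  ]
}}

```text
t: 7.0
eef_pos: [0.6781, 0.0312, 0.1739]
tool_rot: [-0.0, 0.727, 0.686, -0.0]
contact_force: [-0.6, 0.3, 0.1]
gripper_width: 0.551
grasp_force: 0.0
```

Emit:
{"method": "carry_out", "body": {
  "targets": [
    [-3.03, -2.44, 0, 0, 0.1],
    [-3.03, -2.44, 0, 0, 0.1],
    [-3.03, -2.44, 0, 0, 0.1],
    [0, 0, 0, 0, 0.1],
    [0, 0, 0, 0, 0.1]
  ]
}}

```text
t: 7.5
eef_pos: [0.5998, -0.0568, 0.1749]
tool_rot: [-0.0, 0.727, 0.687, 0.0]
contact_force: [0.3, 1.0, 0.5]
gripper_width: 0.548
grasp_force: 0.0
```

```bash
python3 plan.py .6042 -.0554 .095 -3.3
python3 - <<'E'
from h import *
t=imaging.read_camera("top");s=imaging.read_camera("side")
compose([(tile(t,230,140,360,210,6.1),0,0),(tile(s,236,164,326,206,4),0,430)],"pics/D.png")
E
```

```text
toolY now -3.2 turn z 0.1 shift cm [0.17 0.43 7.99] rows>= 2.0 tilt [ 0.     0.001 -1.   ] q [-0.48  0.45  0.64  1.8  -0.31  1.    0.22] w 0.55 t 7.5
```

View pics/D.png

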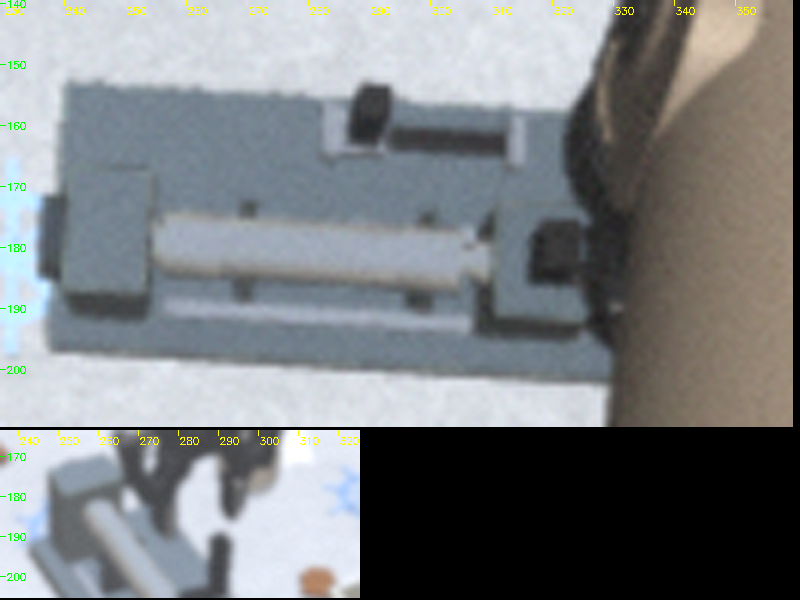

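The lock knob now sits at its headstock stop (top px (290,158)), the tail knob is at (321,180), and the bench is undisturbed. I'll go down onto the tail knob.

Emit:
{"method": "carry_out", "body": {
  "targets": [
    [0.2, 0.4, 0, 0, 0.1],
    [0, 0, 3, 0, 0.1],
    [0, 0, 3, 0, 0.1],
    [0, 0, 1.6, 0, 0.1],
    [0, 0, 0, 0, -1],
    [0, 0, 0, 0, -1],
    [0, 0, 0, 0, -1],
    [0, 0, 0, 0, -1]
  ]
}}

```text
t: 8.4
eef_pos: [0.6024, -0.0542, 0.0983]
tool_rot: [-0.002, 0.727, 0.686, -0.001]
contact_force: [-5.2, 0.9, -5.9]
gripper_width: 0.263
grasp_force: 40.2
```

Emit:
{"method": "carry_out", "body": {
  "targets": [
    [-1, 0, 0, 0, -1],
    [-1, 0, 0, 0, -1],
    [-1, 0, 0, 0, -1],
    [-1, 0, 0, 0, -1],
    [-1, 0, 0, 0, -1],
    [-0.6, 0, 0, 0, -1],
    [0, 0, 0, 0, -1]
  ]
}}

```text
t: 9.1
eef_pos: [0.5989, -0.1113, 0.0983]
tool_rot: [-0.001, 0.728, 0.686, -0.001]
contact_force: [-4.8, 0.3, -7.4]
gripper_width: 0.264
grasp_force: 40.2
```

Emit:
{"method": "carry_out", "body": {
  "targets": [
    [-0.4, 0, 0, 0, -1],
    [-0.4, 0, 0, 0, -1],
    [-0.4, 0, 0, 0, -1],
    [0, 0, 0, 0, -1]
  ]
}}

```text
t: 9.5
eef_pos: [0.5985, -0.1201, 0.0983]
tool_rot: [-0.003, 0.727, 0.687, -0.0]
contact_force: [-7.0, 6.6, -4.8]
gripper_width: 0.263
grasp_force: 40.5
```

Emit:
{"method": "carry_out", "body": {
  "targets": [
    [-0.4, 0, 0, 0, -1],
    [0, 0, 0, 0, -1],
    [0.5, 0, 0, 0, -1],
    [0.1, 0, 0, 0, 0.1],
    [0, 0, 0, 0, 0.1],
    [0, 0, -3, 0, 0.1],
    [0, 0, -5, 0, 0.1],
    [0, 0, 0, 0, 0.1]
  ]
}}

```text
t: 10.3
eef_pos: [0.606, -0.1232, 0.1866]
tool_rot: [0.006, 0.728, 0.686, 0.005]
contact_force: [-0.5, -0.8, 0.8]
gripper_width: 0.553
grasp_force: 0.0
```

```bash
python3 - <<'E'
from bw import *
print(w(b,0,.048),w(b,0,.056))
E
python3 plan.py .610 .048 .17 -3.3
```

```text
(np.float64(0.6097920231681351), np.float64(0.04501872918419892)) (np.float64(0.6102573603628243), np.float64(0.05300518404823207))
toolY now -3.4 turn z -0.1 shift cm [17.12 -0.59  1.66] rows>= 4.0 tilt [ 0.015 -0.002 -1.   ] q [-0.38  0.45  0.64  1.76 -0.32  1.02  0.33] w 0.55 t 10.3
```

Emit:
{"method": "carry_out", "body": {
  "targets": [
    [4.4, -0.15, 0, 0, 0.1],
    [4.4, -0.15, 0, 0, 0.1],
    [4.4, -0.15, 0, 0, 0.1],
    [4.4, -0.15, 0, 0, 0.1],
    [0, 0, 0, 0, 0.1],
    [0, 0, 0, 0, 0.1],
    [0, 0, 0, 0, 0.1]
  ]
}}

```text
t: 11.0
eef_pos: [0.6054, 0.0535, 0.1795]
tool_rot: [0.001, 0.728, 0.686, 0.001]
contact_force: [-0.2, -0.4, 0.6]
gripper_width: 0.548
grasp_force: 0.0
```

```bash
python3 plan.py .610 .053 .055 -3.3
```

```text
toolY now -3.4 turn z -0.1 shift cm [-0.03  0.46 12.45] rows>= 3.0 tilt [ 0.002 -0.001 -1.   ] q [-0.65  0.45  0.62  1.78 -0.3   1.01  0.02] w 0.55 t 11.0
```

Emit:
{"method": "carry_out", "body": {
  "targets": [
    [0, 0.46, 0, 0, 0.1],
    [0, 0, 4, 0, 0.1],
    [0, 0, 4, 0, 0.1],
    [0, 0, 3, 0, 0.1],
    [0, 0, 1.4, 0, 0.1],
    [0, 0, 0, 0, 0.1],
    [0, 0, 0, 0, -1],
    [0, 0, 0, 0, -1],
    [0, 0, 0, 0, -1],
    [0, 0, 0, 0, -1]
  ],
  "force": 60
}}

```text
t: 12.0
eef_pos: [0.6092, 0.0547, 0.0593]
tool_rot: [-0.001, 0.728, 0.686, 0.001]
contact_force: [-13.6, 0.1, 27.0]
gripper_width: 0.195
grasp_force: 96.3
```

Run:
```python
from h import *
t=imaging.read_camera("top");s=imaging.read_camera("side")
compose([(tile(t,230,140,330,210,5),0,0),(tile(s,236,150,306,250,6),380,0)],"pics/E.png")
print(bot.get_obs())
```

```text
{'t': 12.1, 'q': array([-0.57682917,  0.60049251,  0.5301586 ,  1.85751258, -0.41588682,
        0.79414311,  0.114774  ]), 'joint_vel': array([ 1.33907696e-06, -4.82922901e-04, -1.04943026e-05,  1.01476848e-04,
        3.72840285e-03, -3.43579181e-04, -2.40697304e-04]), 'joint_torque': array([ 4.85112481e-01, -4.18239498e+01,  7.54778802e+00, -2.07044703e+01,
       -5.99224437e-01, -4.18049499e+00,  4.13976610e-03]), 'eef_pos': array([0.60922705, 0.05476482, 0.05925327]), 'tool_rot': array([-0.00080249,  0.7275861 ,  0.68601509,  0.00105336]), 'contact_force': array([-12.77789922,  -0.42328951,  27.05659262]), 'torque': array([-0.06594   ,  3.00291275,  0.03861466]), 'grasp_force': 96.22770458925515, 'gripper_width': 0.19289577562268992}
```

View pics/E.png

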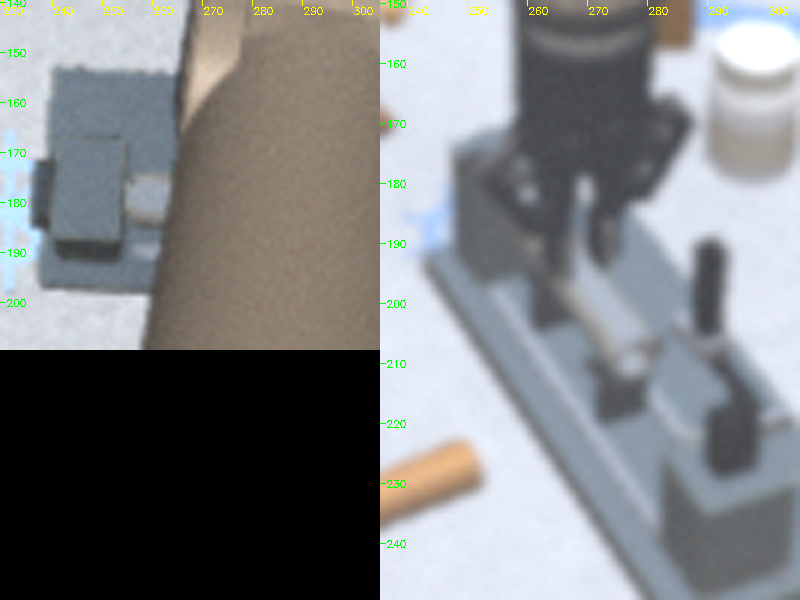

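Run:
```python
from h import *; from bw import *
for y in(.106,.126,.056,0,-.014,-.034):
    print(y,proj("side",[*w(b,0,y),.075]).round(1),proj("top",[*w(b,0,y),.075]).round(1))
print("tcp",proj("side",[.6092,.0547,.0593]),"pinch",proj("side",[.6092,.0547,.078]))
```

```text
0.106 [[261.8 188.5]] [[263.2 179.8]]
0.126 [[259.3 185.1]] [[256.3 179.4]]
0.056 [[268.2 197.2]] [[280.7 180.8]]
0 [[275.7 207.4]] [[300.2 181.9]]
-0.014 [[277.6 210.1]] [[305.1 182.2]]
-0.034 [[280.5 213.9]] [[312.1 182.6]]
tcp [[267.5818519 200.4328447]] pinch [[267.65388986 196.32561299]]
```

Crop E shows the rod still home (end at side px (277,209)). The near fingertip seems to sit on the rod rather than beside it, so this is a poor grip. I'll open and check.

Emit:
{"method": "carry_out", "body": {
  "targets": [
    [0, 0, 0, 0, 0.6],
    [0, 0, 0, 0, 0.6],
    [0, 0, 0, 0, 0.6],
    [0, 0, 0, 0, 0.6],
    [0, 0, 0, 0, 0.6]
  ]
}}

```text
t: 12.6
eef_pos: [0.6092, 0.0552, 0.0548]
tool_rot: [0.0, 0.727, 0.686, 0.0]
contact_force: [0.3, -0.2, 0.9]
gripper_width: 0.798
grasp_force: 0.0
```

Run:
```python
from h import *
s=imaging.read_camera("side")
cv2.imwrite("pics/F.png",tile(s,245,160,295,220,10))
o=bot.get_obs();print(o["contact_force"],o["torque"],o["eef_pos"])
```

```text
[ 0.47240908 -0.20227251 -0.22205093] [ 0.00846537 -0.03985262 -0.02661013] [0.60910696 0.05512702 0.05463599]
```

View pics/F.png

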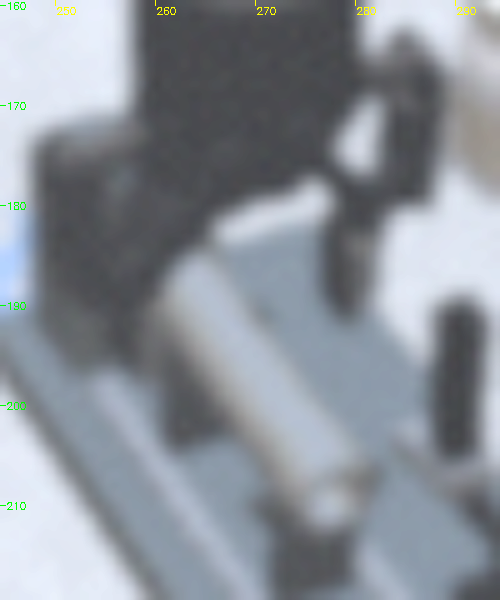

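Free of contact now. The upward push while closing and the 17 mm width mean the pads caught the upper flanks of the rod, so I'll go lower.

Emit:
{"method": "carry_out", "body": {
  "targets": [
    [0, 0, 1.3, 0, 0.3],
    [0, 0.1, 0, 0, 0.1],
    [0, 0, 0, 0, -1],
    [0, 0, 0, 0, -1],
    [0, 0, 0, 0, -1],
    [0, 0, 0, 0, -1],
    [0, 0, 0, 0, -1]
  ]
}}

```text
t: 13.35
eef_pos: [0.609, 0.0549, 0.0414]
tool_rot: [-0.001, 0.727, 0.686, -0.001]
contact_force: [-6.8, -0.0, 1.4]
gripper_width: 0.335
grasp_force: 59.7
```

Emit:
{"method": "carry_out", "body": {
  "targets": [
    [-0.5, 0, 0, 0, -1],
    [-0.7, 0, 0, 0, -1],
    [-0.7, 0, 0, 0, -1],
    [-0.6, 0, 0, 0, -1],
    [0, 0, 0, 0, -1]
  ]
}}

```text
t: 13.85
eef_pos: [0.6079, 0.0307, 0.0417]
tool_rot: [-0.001, 0.727, 0.686, -0.0]
contact_force: [-5.8, 1.6, 3.5]
gripper_width: 0.336
grasp_force: 59.9
```

Emit:
{"method": "carry_out", "body": {
  "targets": [
    [0, 0, -1.5, 0, -1],
    [0, 0, -2.5, 0, -1],
    [0, 0, -3, 0, -1],
    [0, 0, -3, 0, -1],
    [0, 0, -2, 0, -1],
    [0, 0, 0, 0, -1]
  ]
}}

```text
t: 14.45
eef_pos: [0.6119, 0.0297, 0.1658]
tool_rot: [0.003, 0.727, 0.686, 0.003]
contact_force: [0.9, -0.4, -3.6]
gripper_width: 0.336
grasp_force: 60.0
```

```bash
python3 plan.py .558 .335 .165 93.1 1; python3 plan.py .558 .335 .165 -86.9 1
python3 - <<'E'
from h import *
t=imaging.read_camera("top");s=imaging.read_camera("side")
compose([(tile(t,230,140,330,210,4),0,0),(tile(s,226,130,306,230,6),405,0)],"pics/G.png")
E
```

```text
toolY now -3.3 turn z -96.4 shift cm [ 3.73 30.77  0.08] rows>= 7.0 tilt [ 0.008  0.001 -1.   ] q [-0.6   0.47  0.61  1.79 -0.32  0.98  0.08] w 0.34 t 14.45
toolY now -3.3 turn z 83.6 shift cm [ -3.73 -30.77   0.08] rows>= 7.0 tilt [ 0.008  0.001 -1.   ] q [-0.6   0.47  0.61  1.79 -0.32  0.98  0.08] w 0.34 t 14.45
```

View pics/G.png

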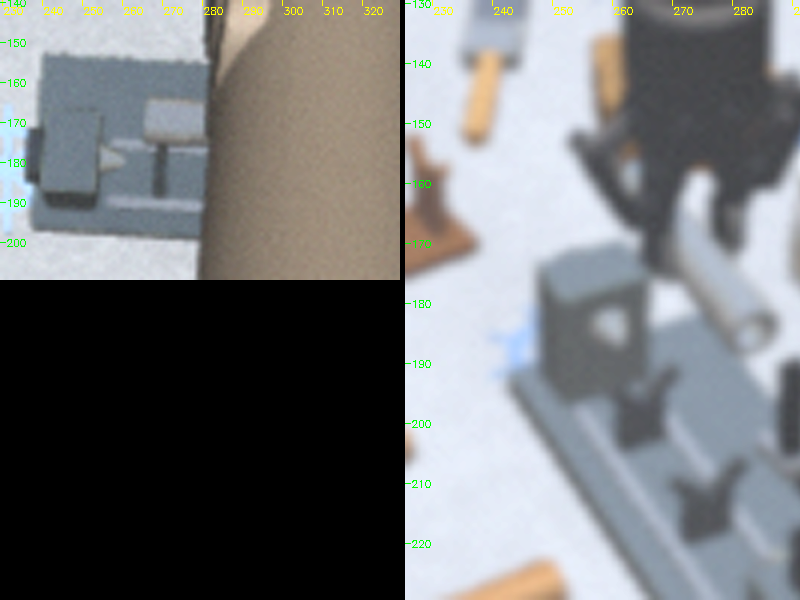

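Crop G shows the rod held level (free end at side px (281,185)), clear of the now visible head cone (top px (261,180)). Turning and carrying it to the stand.

Emit:
{"method": "carry_out", "body": {
  "targets": [
    [0, 0, 0, -8.03, -1],
    [0, 0, 0, -8.03, -1],
    [0, 0, 0, -8.03, -1],
    [0, 0, 0, -8.03, -1],
    [0, 0, 0, -8.03, -1],
    [0, 0, 0, -8.03, -1],
    [0, 0, 0, -8.03, -1],
    [0, 0, 0, -8.03, -1],
    [0, 0, 0, -8.03, -1],
    [0, 0, 0, -8.03, -1],
    [0, 0, 0, -8.03, -1],
    [0, 0, 0, -8.03, -1]
  ]
}}

```text
t: 15.75
eef_pos: [0.6077, 0.03, 0.1597]
tool_rot: [-0.001, -0.029, 1.0, -0.0]
contact_force: [0.4, 0.5, -2.8]
gripper_width: 0.335
grasp_force: 60.0
```

Emit:
{"method": "carry_out", "body": {
  "targets": [
    [0.4, 3.07, 0, 0, -1],
    [0.4, 3.07, 0, 0, -1],
    [0.4, 3.07, 0, 0, -1],
    [0.4, 3.07, 0, 0, -1],
    [0.4, 3.07, 0, 0, -1],
    [0.4, 3.07, 0, 0, -1],
    [0.4, 3.07, 0, 0, -1],
    [0.4, 3.07, 0, 0, -1],
    [0.4, 3.07, 0, 0, -1],
    [0.1, 3.07, 0, 0, -1],
    [0, 0, 0, 0, -1],
    [0, 0, 0, 0, -1]
  ]
}}

```text
t: 16.95
eef_pos: [0.5542, 0.3352, 0.1597]
tool_rot: [-0.001, -0.028, 1.0, -0.001]
contact_force: [-0.3, -0.6, -3.2]
gripper_width: 0.331
grasp_force: 60.0
```

```bash
python3 plan.py .558 .3358 .06 93.1 1;  python3 - <<'E'
from h import *
t=imaging.read_camera("top");s=imaging.read_camera("side")
compose([(tile(t,150,150,220,230,5),0,0),(tile(s,190,110,256,190,6),380,0)],"pics/H.png")
E
```

```text
toolY now 93.2 turn z 0.1 shift cm [-0.38  0.04  9.97] rows>= 2.0 tilt [-0.002 -0.002 -1.   ] q [-0.74  0.48  0.14  1.67 -0.08  1.    1.05] w 0.33 t 16.95
```

View pics/H.png

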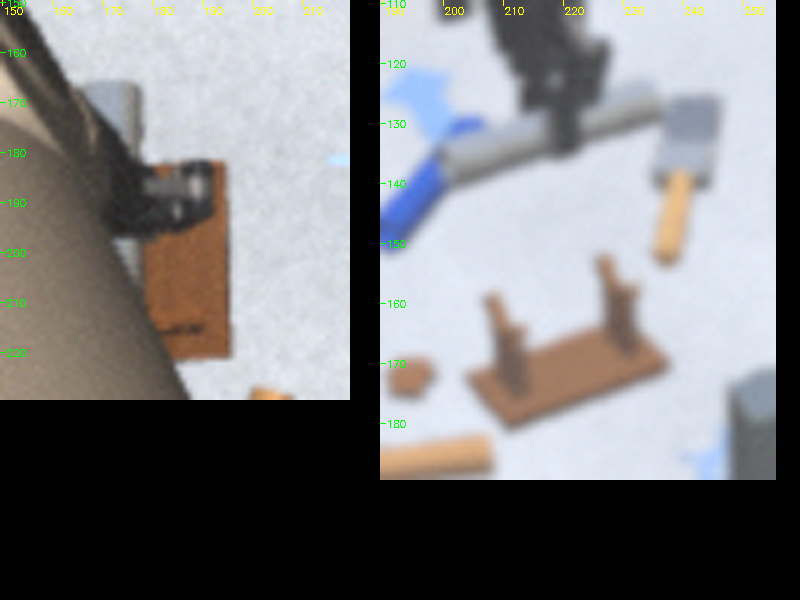

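Crop H shows the rod level, centred and parallel above the stand (rod side px (202,137)-(234,126), prongs below at (208,159) and (226,152)). Lowering.

Emit:
{"method": "carry_out", "body": {
  "targets": [
    [-0.4, 0, 0, 0, -1],
    [0, 0, 4, 0, -1],
    [0, 0, 4, 0, -1],
    [0, 0, 2, 0, -1],
    [0, 0, 0.8, 0, -1],
    [0, 0, 0, 0, -1]
  ]
}}

```text
t: 17.65
eef_pos: [0.5595, 0.3338, 0.0529]
tool_rot: [-0.001, -0.026, 1.0, -0.001]
contact_force: [-0.5, -0.1, -2.1]
gripper_width: 0.333
grasp_force: 60.0
```

Emit:
{"method": "carry_out", "body": {
  "targets": [
    [0, 0, 0.5, 0, -1],
    [0, 0, 0.4, 0, -1],
    [0, 0, 0, 0, -1]
  ]
}}

```text
t: 17.95
eef_pos: [0.5602, 0.3357, 0.0456]
tool_rot: [0.001, -0.027, 1.0, 0.001]
contact_force: [0.9, 1.2, -2.6]
gripper_width: 0.336
grasp_force: 60.1
```

Emit:
{"method": "carry_out", "body": {
  "targets": [
    [0, 0, 0.3, 0, -1],
    [0, 0, 0.2, 0, -1],
    [0, 0, 0, 0, -1],
    [0, 0, 0, 0, -1]
  ]
}}

```text
t: 18.35
eef_pos: [0.561, 0.3386, 0.0427]
tool_rot: [0.002, -0.027, 1.0, 0.003]
contact_force: [-0.9, 3.9, 8.7]
gripper_width: 0.331
grasp_force: 61.4
```

Emit:
{"method": "carry_out", "body": {
  "targets": [
    [0, 0.15, 0.1, 0, -1],
    [0, 0, 0, 0, -1],
    [0, 0, 0, 0, -0.2],
    [0, 0, 0, 0, 0.1],
    [0, 0, 0, 0, 0.1],
    [0, 0, 0, 0, 0.1],
    [0, 0, -3, 0, 0.1],
    [0, 0, -4, 0, 0.1],
    [0, 0, -4, 0, 0.1],
    [-3, -5, 0, 0, 0.1],
    [-3, -5, 0, 0, 0.1],
    [-2, -5, 0, 0, 0.1]
  ]
}}

```text
t: 19.55
eef_pos: [0.6376, 0.2073, 0.1491]
tool_rot: [0.001, -0.027, 1.0, 0.0]
contact_force: [1.2, 0.0, -0.2]
gripper_width: 0.544
grasp_force: 0.0
```

```bash
python3 plan.py .4378 .007 .17 91 1;  python3 - <<'E'
from h import *
t=imaging.read_camera("top");s=imaging.read_camera("side")
np.save("pics/t1.npy",t);np.save("pics/s1.npy",s)
compose([(tile(t,150,150,340,280,4),0,0),(tile(s,196,140,240,190,5),580,350)],"pics/I.png")
E
```

```text
toolY now 93.1 turn z 2.1 shift cm [ 20.32 -19.68  -2.09] rows>= 6.0 tilt [ 0.001  0.001 -1.   ] q [-0.52  0.52  0.16  1.63 -0.1   0.99  1.3 ] w 0.54 t 19.55
```

View pics/I.png

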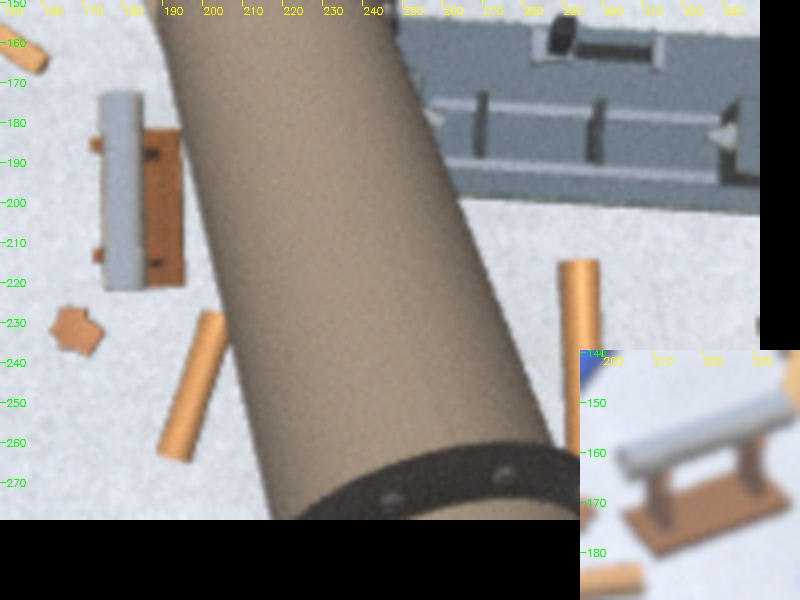

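Crop I shows the gauge lying in both posts of the stand (top px (180,172)-(180,221)). The bench is empty, with both cone tips visible at (256,179) and (328,184).

Run:
```python
from h import *; from bw import *
a=at_z("top",(180.2,172.2),.082);c=at_z("top",(180.4,221.3),.082);m=(a+c)/2;print("gauge",a,c,"mid",m,"len",np.hypot(*(a-c)[:2]),"stand x",(m[:2]-st[:2])@[np.cos(st[2]),np.sin(st[2])])
t=np.load("pics/t1.npy")
for bb in blobs(t):
    if bb[2][0]<10 and bb[2][1]>30 and bb[0][1]>200: print(bb[0].round(1),at_z("top",bb[0],.014).round(4),bb[2].round(1))
print("cones",at_z("top",(256.6,179),.075),w(b,0,.112),at_z("top",(327,183.7),.075),w(b,0,-.077))
```

```text
gauge [0.63365956 0.33948977 0.082     ] [0.49398131 0.33463457 0.082     ] mid [0.56382044 0.33706217 0.082     ] len 0.13976260189023315 stand x 0.005669497552169936
[190.4 201.5] [0.5577 0.3205 0.014 ] [ 8.7 38.1]
[295.5 240.2] [0.4425 0.0068 0.014 ] [ 8.8 51.8]
[198.5 246.1] [0.4252 0.2932 0.014 ] [ 7.4 37.4]
[348.2 246.4] [ 0.424  -0.1491  0.014 ] [ 7.2 37.2]
[399.7 245.9] [ 0.4254 -0.3016  0.014 ] [ 7.7 37. ]
cones [0.61535315 0.12190482 0.075     ] (np.float64(0.6135147207256485), np.float64(0.10891036809646414)) [ 0.60177198 -0.07959922  0.075     ] (np.float64(0.6025211295011166), np.float64(-0.0797696280663191))
```

Emit:
{"method": "carry_out", "body": {
  "targets": [
    [2.9, -2.81, -0.3, 2.1, 0.1],
    [2.9, -2.81, -0.3, 0, 0.1],
    [2.9, -2.81, -0.3, 0, 0.1],
    [2.9, -2.81, -0.3, 0, 0.1],
    [2.9, -2.81, -0.3, 0, 0.1],
    [2.9, -2.81, -0.3, 0, 0.1],
    [2.9, -2.81, -0.3, 0, 0.1],
    [0, 0, 0, 0, 0.1],
    [0, 0, 0, 0, 0.1]
  ]
}}

```text
t: 20.55
eef_pos: [0.4374, 0.0068, 0.17]
tool_rot: [0.0, -0.007, 1.0, 0.0]
contact_force: [0.4, -0.1, -0.9]
gripper_width: 0.546
grasp_force: 0.0
```

```bash
python3 plan.py .4378 .007 .008 91 1
```

```text
toolY now 90.8 turn z -0.2 shift cm [-0.04  0.02 16.2 ] rows>= 4.0 tilt [ 0.001  0.001 -1.   ] q [-0.37  0.12  0.23  2.15 -0.04  0.87  1.47] w 0.55 t 20.55
```

Emit:
{"method": "carry_out", "body": {
  "targets": [
    [0, 0, 4, 0, 0.1],
    [0, 0, 4, 0, 0.1],
    [0, 0, 4, 0, 0.1],
    [0, 0, 3, 0, 0.1],
    [0, 0, 1.3, 0, 0.1],
    [0, 0, 0, 0, 0.1]
  ],
  "force": 50
}}

```text
t: 21.15
eef_pos: [0.437, 0.0079, 0.0046]
tool_rot: [-0.002, -0.009, 1.0, -0.0]
contact_force: [-0.1, -0.1, -0.4]
gripper_width: 0.55
grasp_force: 0.0
```

Emit:
{"method": "carry_out", "body": {
  "targets": [
    [0, 0, 0, 0, -1],
    [0, 0, 0, 0, -1],
    [0, 0, 0, 0, -1],
    [0, 0, 0, 0, -1],
    [0, 0, 0, 0, -1]
  ]
}}

```text
t: 21.65
eef_pos: [0.438, 0.0072, 0.0072]
tool_rot: [0.001, -0.008, 1.0, 0.0]
contact_force: [0.0, -0.2, -0.1]
gripper_width: -0.002
grasp_force: 0.0
```

Run:
```python
from h import *
t=imaging.read_camera("top");s=imaging.read_camera("side")
o=bot.get_obs();p=o["eef_pos"];u=proj("side",p)[0];print(p,u,proj("side",p+[0,0,.03]),proj("side",[.4378,.007,.015]),proj("top",p))
im=s.copy();x,y=map(int,u.round());im[y,x]=(255,0,0)
compose([(tile(im,195,190,265,260,7),0,0),(tile(t,270,200,330,280,4.5),500,0)],"pics/J.png")
```

```text
[0.43778357 0.00713264 0.00696301] [228.85973973 237.73896079] [[228.43349146 231.35471322]] [[228.76881143 236.07072347]] [[295.14229029 241.79908435]]
```

View pics/J.png

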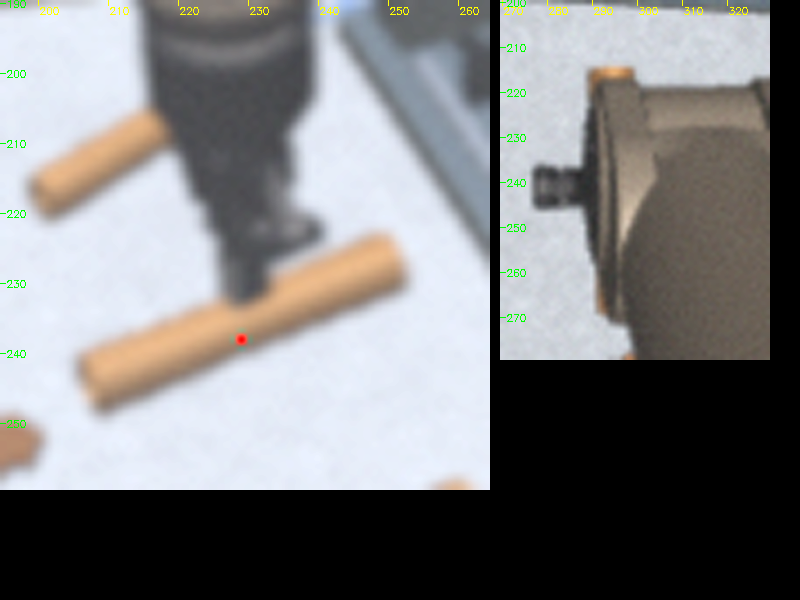

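Crop J shows the shut fingertips above the bone (tip at px (229,232.5), while the reported TCP projects to (228.9,237.7)). The real tips are therefore about 25 mm higher than the reported TCP, which also explains the first gauge grip. I'll apply that offset from now on: open, then go about 25 mm lower.

Emit:
{"method": "carry_out", "body": {
  "targets": [
    [0, 0, -1.5, 0, 0.1],
    [0, 0, 0, 0, 0.1],
    [0, 0, 0, 0, 0.1],
    [0, 0, 0, 0, 0.1],
    [0, 0, 1.5, 0, 0.1],
    [0, 0, 1.2, 0, 0.1],
    [0, 0, 0.8, 0, 0.1],
    [0, 0, 0, 0, 0.1]
  ]
}}

```text
t: 22.55
eef_pos: [0.4365, 0.0069, -0.0146]
tool_rot: [-0.001, -0.008, 1.0, -0.0]
contact_force: [-1.1, -0.4, 0.1]
gripper_width: 0.555
grasp_force: 0.0
```

Emit:
{"method": "carry_out", "body": {
  "targets": [
    [0, 0, 0.5, 0, 0.1],
    [0, 0, 0, 0, 0.1],
    [0, 0, 0, 0, -1],
    [0, 0, 0, 0, -1],
    [0, 0, 0, 0, -1],
    [0, 0, 0, 0, -1]
  ]
}}

```text
t: 23.15
eef_pos: [0.4379, 0.0072, -0.0179]
tool_rot: [0.0, -0.008, 1.0, 0.0]
contact_force: [-1.3, 0.1, 5.7]
gripper_width: 0.337
grasp_force: 50.1
```

Emit:
{"method": "carry_out", "body": {
  "targets": [
    [0, 0, -2, 0, -1],
    [0, 0, -4, 0, -1],
    [0, 0, -4, 0, -1],
    [0, 0, -4, 0, -1],
    [0, 0, -2, 0, -1],
    [0, 0, 0, 0, -1],
    [0, 0, 0, 8.5, -1],
    [0, 0, 0, 8.5, -1],
    [0, 0, 0, 8.5, -1],
    [0, 0, 0, 8.5, -1],
    [0, 0, 0, 8.5, -1],
    [0, 0, 0, 8.5, -1]
  ]
}}

```text
t: 24.35
eef_pos: [0.4366, 0.0069, 0.1403]
tool_rot: [-0.001, 0.426, 0.905, -0.001]
contact_force: [-0.3, -0.0, -1.8]
gripper_width: 0.339
grasp_force: 50.0
```

Emit:
{"method": "carry_out", "body": {
  "targets": [
    [0, 0, 0, 8.5, -1],
    [0, 0, 0, 8.5, -1],
    [0, 0, 0, 8.5, -1],
    [0, 0, 0, 8.5, -1],
    [0, 0, 0, 8.5, -1],
    [0, 0, 0, 0.6, -1],
    [0, 0, 0, 0, -1],
    [0, 0, 0, 0, -1]
  ]
}}

```text
t: 25.15
eef_pos: [0.4373, 0.007, 0.1412]
tool_rot: [-0.0, 0.725, 0.688, -0.0]
contact_force: [-0.2, -0.1, -0.6]
gripper_width: 0.337
grasp_force: 50.0
```

```bash
python3 plan.py .607 .017 .14 -3.3 1
```

```text
toolY now -3.0 turn z 0.3 shift cm [ 1.97 16.89  0.12] rows>= 4.0 tilt [-0.001 -0.    -1.   ] q [-0.59  0.17  0.48  2.19 -0.11  0.8  -0.09] w 0.34 t 25.15
```

Emit:
{"method": "carry_out", "body": {
  "targets": [
    [0.4, 3.38, 0, 0.3, -1],
    [0.4, 3.38, 0, 0, -1],
    [0.4, 3.38, 0, 0, -1],
    [0.4, 3.38, 0, 0, -1],
    [0.37, 3.37, 0, 0, -1],
    [0, 0, 0, 0, -1],
    [0, 0, 0, 0, -1]
  ]
}}

```text
t: 25.85
eef_pos: [0.6072, 0.0165, 0.1409]
tool_rot: [-0.0, 0.728, 0.686, -0.001]
contact_force: [-0.4, -0.7, -0.7]
gripper_width: 0.338
grasp_force: 50.1
```

```bash
python3 plan.py .607 .017 .05 -3.3 1
python3 - <<'E'
from h import *
t=imaging.read_camera("top");s=imaging.read_camera("side")
compose([(tile(t,230,140,340,210,4),0,0),(tile(s,226,130,310,250,5),360,0)],"pics/K.png")
E
```

```text
toolY now -3.4 turn z -0.1 shift cm [ 0.05 -0.02  9.09] rows>= 2.0 tilt [-0.001 -0.001 -1.   ] q [-0.48  0.47  0.46  1.81 -0.25  0.93  0.04] w 0.34 t 25.85
```

View pics/K.png

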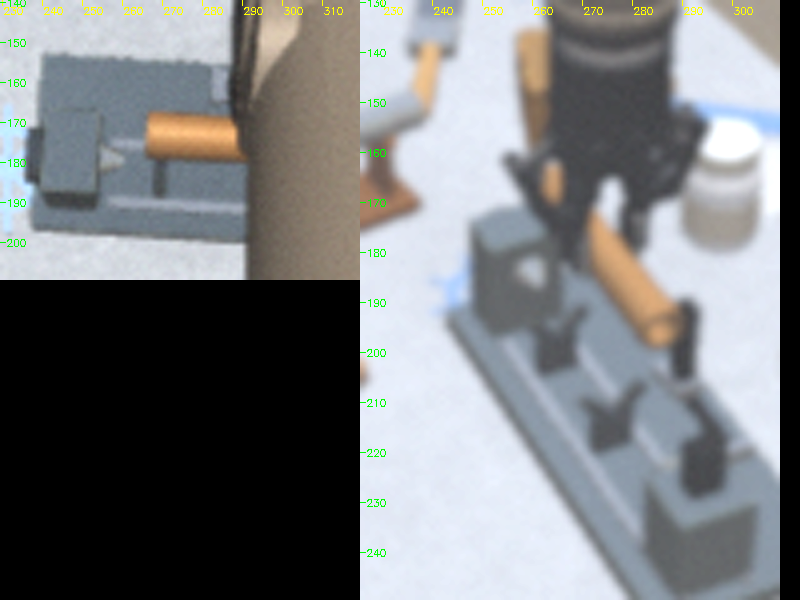

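Crop K shows the long bone held parallel above the rests, its ends clear of both cones (top px 266 for the bone end, 259 for the cone tip). Only one view is left, so later checks will be numeric.

Emit:
{"method": "carry_out", "body": {
  "targets": [
    [0, 0, 4, 0, -1],
    [0, 0, 3, 0, -1],
    [0, 0, 1.5, 0, -1],
    [0, 0, 0.8, 0, -1],
    [0, 0, 0, 0, -1],
    [0, 0, 0, 0, -1]
  ]
}}

```text
t: 26.55
eef_pos: [0.6082, 0.0167, 0.0499]
tool_rot: [0.001, 0.728, 0.685, 0.001]
contact_force: [-0.8, 0.5, -1.5]
gripper_width: 0.334
grasp_force: 50.1
```

Emit:
{"method": "carry_out", "body": {
  "targets": [
    [0, 0, 0.5, 0, -1],
    [0, 0, 0.3, 0, -1],
    [0, 0, 0, 0, -1],
    [0, 0, 0, 0, -1]
  ]
}}

```text
t: 26.95
eef_pos: [0.6084, 0.0169, 0.0435]
tool_rot: [0.0, 0.728, 0.685, 0.001]
contact_force: [-7.7, 0.1, 19.1]
gripper_width: 0.338
grasp_force: 52.5
```

Emit:
{"method": "carry_out", "body": {
  "targets": [
    [0, -0.15, -0.1, 0, -1],
    [0, 0, 0, 0, -1],
    [0, 0, 0, 0, -0.2],
    [0, 0, 0, 0, 0.1],
    [0, 0, 0, 0, 0.1],
    [0, 0, 0, 0, 0.1],
    [0, 0, -4, 0, 0.1],
    [0, 0, -5, 0, 0.1],
    [0, 0, -5, 0, 0.1],
    [0, 0, 0, 0, 0.1]
  ]
}}

```text
t: 27.95
eef_pos: [0.6106, 0.0164, 0.1888]
tool_rot: [0.004, 0.728, 0.685, 0.005]
contact_force: [1.0, -0.1, 0.3]
gripper_width: 0.546
grasp_force: 0.0
```

```bash
cat > lb.py <<'E'
from h import *; from bw import *
for n in("top","side"):
    im=imaging.read_camera(n)
    h=cv2.cvtColor(im,cv2.COLOR_RGB2HSV);m=cv2.inRange(h,(3,80,40),(20,255,255));k,l,s,c=cv2.connectedComponentsWithStats(m)
    q=proj(n,[[*w(b,0,y),.075] for y in(-.12,-.06,.0,.046,.13)])
    for i in range(1,k):
        if s[i,4]>40 and np.min(np.hypot(*(q-c[i]).T))<30:
            ys,xs=np.where(l==i);pts=np.c_[xs,ys].astype(np.float32);r=cv2.minAreaRect(pts);bx=cv2.boxPoints(r)
            print(n,c[i].round(1),s[i,4],np.round(r[1],1),at_z(n,c[i],.075).round(4))
            for p in(pts[pts[:,0].argmin()],pts[pts[:,0].argmax()]): print("  end",p,at_z(n,p,.075).round(4))
E
python3 lb.py; python3 plan.py .5997 -.1205 .17 -3.3 1
```

```text
top [280.5 180.7] 295 [30.4 10.1] [0.6104 0.0535 0.075 ]
  end [266. 176.] [0.6241 0.095  0.075 ]
  end [296. 183.] [0.6038 0.0092 0.075 ]
side [274.1 203.5] 272 [40.   7.2] [0.6119 0.0163 0.075 ]
  end [261. 189.] [0.6095 0.1019 0.075 ]
  end [286. 214.] [ 0.6206 -0.0457  0.075 ]
toolY now -3.5 turn z -0.2 shift cm [-13.76   0.1    1.29] rows>= 3.0 tilt [ 0.003  0.001 -1.   ] q [-0.5   0.42  0.49  1.78 -0.23  1.    0.02] w 0.55 t 28.05
```

Emit:
{"method": "carry_out", "body": {
  "targets": [
    [-3.44, 0.02, 0, 0, 0.1],
    [-3.44, 0.02, 0, 0, 0.1],
    [-3.44, 0.02, 0, 0, 0.1],
    [-3.44, 0.02, 0, 0, 0.1],
    [0, 0, 0, 0, 0.1],
    [0, 0, 0, 0, 0.1],
    [0, 0, 3, 0, 0.1],
    [0, 0, 3, 0, 0.1],
    [0, 0, 2, 0, 0.1],
    [0, 0, 0, 0, 0.1]
  ]
}}

```text
t: 29.05
eef_pos: [0.5957, -0.1178, 0.0977]
tool_rot: [-0.003, 0.727, 0.686, -0.002]
contact_force: [0.4, 0.2, 0.7]
gripper_width: 0.556
grasp_force: 0.0
```

```bash
python3 plan.py .599 -.1205 .08 -3.3 1
```

```text
toolY now -3.3 turn z -0.0 shift cm [-0.25  0.34  1.77] rows>= 1.0 tilt [-0.007  0.001 -1.   ] q [-0.25  0.53  0.47  1.84 -0.3   0.86  0.31] w 0.56 t 29.05
```

Emit:
{"method": "carry_out", "body": {
  "targets": [
    [-0.1, 0.1, 1.7, 0, 0.1],
    [0, 0, 0, 0, 0.1],
    [0, 0, 0, 0, 0.1],
    [0, 0, 0, 0, -1],
    [0, 0, 0, 0, -1],
    [0, 0, 0, 0, -1],
    [0, 0, 0, 0, -1]
  ]
}}

```text
t: 29.75
eef_pos: [0.5983, -0.1217, 0.0857]
tool_rot: [-0.001, 0.728, 0.685, -0.0]
contact_force: [-5.8, 1.3, 6.6]
gripper_width: 0.269
grasp_force: 51.4
```

Emit:
{"method": "carry_out", "body": {
  "targets": [
    [0.6, 0, 0, 0, -1],
    [0.8, 0, 0, 0, -1],
    [0.8, 0, 0, 0, -1],
    [0.8, 0, 0, 0, -1],
    [0.6, 0, 0, 0, -1],
    [0.5, 0, 0, 0, -1],
    [0.5, 0, 0, 0, -1],
    [0.4, 0, 0, 0, -1],
    [0, 0, 0, 0, -1]
  ]
}}

```text
t: 30.65
eef_pos: [0.6013, -0.0726, 0.0857]
tool_rot: [-0.0, 0.728, 0.685, -0.001]
contact_force: [-6.0, -1.1, 6.3]
gripper_width: 0.265
grasp_force: 51.5
```

Emit:
{"method": "carry_out", "body": {
  "targets": [
    [0.3, 0, 0, 0, -1],
    [0.2, 0, 0, 0, -1],
    [0, 0, 0, 0, -1]
  ]
}}

```text
t: 30.95
eef_pos: [0.6015, -0.0682, 0.0857]
tool_rot: [-0.0, 0.729, 0.685, -0.001]
contact_force: [-6.4, -2.9, 6.6]
gripper_width: 0.271
grasp_force: 51.4
```

Emit:
{"method": "carry_out", "body": {
  "targets": [
    [0.2, 0, 0, 0, -1],
    [0.2, 0, 0, 0, -1],
    [0, 0, 0, 0, -1]
  ]
}}

```text
t: 31.25
eef_pos: [0.6018, -0.0643, 0.0857]
tool_rot: [-0.0, 0.729, 0.685, -0.001]
contact_force: [-5.4, -2.7, 6.7]
gripper_width: 0.269
grasp_force: 51.4
```

Emit:
{"method": "carry_out", "body": {
  "targets": [
    [0.2, 0, 0, 0, -1],
    [0, 0, 0, 0, -1],
    [0, 0, 0, 0, -1]
  ]
}}

```text
t: 31.55
eef_pos: [0.6019, -0.063, 0.0857]
tool_rot: [0.0, 0.729, 0.685, -0.001]
contact_force: [-5.0, -4.7, 6.0]
gripper_width: 0.267
grasp_force: 51.4
```

```bash
python3 lb.py
```

```text
top [283.7 181. ] 546 [55.6 10. ] [0.6097 0.0444 0.075 ]
  end [256. 175.] [0.627  0.1236 0.075 ]
  end [311. 178.] [ 0.6183 -0.0341  0.075 ]
side [266.3 194.3] 154 [33.5  7.2] [0.6122 0.069  0.075 ]
  end [257. 184.] [0.6102 0.1322 0.075 ]
  end [277. 206.] [0.6143 0.001  0.075 ]
```

Emit:
{"method": "carry_out", "body": {
  "targets": [
    [0.3, 0, 0, 0, -1],
    [0, 0, 0, 0, -1],
    [0, 0, 0, 0, -1]
  ]
}}

```text
t: 31.95
eef_pos: [0.6019, -0.0622, 0.0857]
tool_rot: [0.001, 0.729, 0.684, -0.002]
contact_force: [-4.9, -8.5, 5.5]
gripper_width: 0.266
grasp_force: 51.3
```

Emit:
{"method": "carry_out", "body": {
  "targets": [
    [-0.3, 0, 0, 0, -1],
    [0, 0, 0, 0, -1],
    [0, 0, 0, 0, -0.2],
    [0, 0, 0, 0, 0.1],
    [0, 0, 0, 0, 0.1],
    [0, 0, 0, 0, 0.1],
    [0, 0, -4, 0, 0.1],
    [0, 0, -4, 0, 0.1],
    [0, 0, -2, 0, 0.1],
    [0, 0, 0, 0, 0.1]
  ]
}}

```text
t: 32.95
eef_pos: [0.6054, -0.061, 0.1882]
tool_rot: [0.002, 0.728, 0.685, 0.003]
contact_force: [0.6, -0.4, -1.1]
gripper_width: 0.549
grasp_force: 0.0
```

```bash
python3 lb.py
python3 - <<'E'
from h import *
t=imaging.read_camera("top")
for bb in blobs(t):
    if bb[2][0]<10 and bb[2][1]>30 and bb[0][1]>200 and bb[2][1]<45:
        g=at_z("top",bb[0],.013);a=at_z("top",bb[0]+bb[3]*10,.013)-g
        print(g.round(4),"yaw",round(np.degrees(np.arctan2(a[1],a[0])),1),bb[2].round(1))
# tail knob centroid, compared with start (dark pixels near)
E
python3 plan.py .4255 -.302 .15 81.5 1
```

```text
top [283.7 181. ] 551 [56.1 10.2] [0.6096 0.0443 0.075 ]
  end [256. 175.] [0.627  0.1236 0.075 ]
  end [312. 179.] [ 0.6154 -0.0369  0.075 ]
side [268.8 196.1] 235 [35.   7.1] [0.6149 0.0567 0.075 ]
  end [257. 184.] [0.6102 0.1322 0.075 ]
  end [281. 207.] [ 0.6234 -0.0095  0.075 ]
[0.558  0.3206 0.013 ] yaw -177.0 [ 8.5 37.7]
[0.4389 0.1444 0.013 ] yaw -164.7 [ 7.2 36.9]
[0.4255 0.2933 0.013 ] yaw 163.0 [ 7.1 37.6]
toolY now -3.4 turn z -84.9 shift cm [ 13.93 -26.51   3.38] rows>= 7.0 tilt [-0.001  0.    -1.   ] q [-0.39  0.42  0.52  1.78 -0.24  1.01  0.16] w 0.55 t 33.1
```

Emit:
{"method": "carry_out", "body": {
  "targets": [
    [0, 0, 0, 7.93, 0.1],
    [0, 0, 0, 7.93, 0.1],
    [0, 0, 0, 7.93, 0.1],
    [0, 0, 0, 7.93, 0.1],
    [0, 0, 0, 7.93, 0.1],
    [0, 0, 0, 7.93, 0.1],
    [0, 0, 0, 7.93, 0.1],
    [0, 0, 0, 7.93, 0.1],
    [0, 0, 0, 7.93, 0.1],
    [0, 0, 0, 7.93, 0.1],
    [0, 0, 0, 7.93, 0.1],
    [0, 0, 0, 7.9, 0.1]
  ]
}}

```text
t: 34.3
eef_pos: [0.602, -0.0605, 0.183]
tool_rot: [0.0, 0.997, -0.078, -0.001]
contact_force: [0.3, 0.4, -0.2]
gripper_width: 0.549
grasp_force: 0.0
```

Emit:
{"method": "carry_out", "body": {
  "targets": [
    [-2, 3.79, 0, 0, 0.1],
    [-2, 3.79, 0, 0, 0.1],
    [-2, 3.79, 0, 0, 0.1],
    [-2, 3.79, 0, 0, 0.1],
    [-2, 3.79, 0, 0, 0.1],
    [-2, 3.79, 0, 0, 0.1],
    [-1.9, 3.77, 0, 0, 0.1],
    [0, 0, 0, 0, 0.1],
    [0, 0, 0, 0, 0.1],
    [0, 0, 0, 0, 0.1]
  ]
}}

```text
t: 35.3
eef_pos: [0.4263, -0.3009, 0.1838]
tool_rot: [-0.0, 0.997, -0.074, -0.001]
contact_force: [-0.3, -0.6, 0.2]
gripper_width: 0.551
grasp_force: 0.0
```

```bash
cat > sb.py <<'E'
from h import *
for n in ("top","side"):
    im=imaging.read_camera(n)
    for bb in blobs(im,100):
        if bb[2][0]<10 and 26<bb[2][1]<45:
            g=at_z(n,bb[0],.013)
            if .3<g[0]<.52: a=at_z(n,bb[0]+bb[3]*10,.013)-g;print(n,g.round(4),"yaw",round((np.degrees(np.arctan2(a[1],a[0]))+90)%180-90,1),bb[2].round(1))
E
python3 sb.py;python3 plan.py .4258 -.302 -.02 -98.5 1
```

```text
top [0.4393 0.1446 0.013 ] yaw 15.5 [ 7.3 37. ]
top [0.4257 0.2932 0.013 ] yaw -17.1 [ 7.2 37.4]
top [ 0.4241 -0.1492  0.013 ] yaw 13.6 [ 7.3 37.3]
top [ 0.4256 -0.3018  0.013 ] yaw -8.3 [ 7.9 37.1]
side [ 0.4331 -0.1442  0.013 ] yaw 13.3 [ 4.4 31.3]
side [ 0.4316 -0.2987  0.013 ] yaw -9.8 [ 5.1 37.2]
toolY now -98.4 turn z 0.1 shift cm [-0.08  0.14 20.41] rows>= 5.0 tilt [-0.001  0.    -1.   ] q [-0.29  0.38  1.    1.99 -0.38  0.98 -0.82] w 0.55 t 35.4
```

Emit:
{"method": "carry_out", "body": {
  "targets": [
    [-0.1, 0.1, 4, 0, 0.1],
    [0, 0, 4, 0, 0.1],
    [0, 0, 4, 0, 0.1],
    [0, 0, 4, 0, 0.1],
    [0, 0, 3, 0, 0.1],
    [0, 0, 1.2, 0, 0.1],
    [0, 0, 0, 0, 0.1],
    [0, 0, 0, 0, -1],
    [0, 0, 0, 0, -1],
    [0, 0, 0, 0, -1],
    [0, 0, 0, 0, -1]
  ]
}}

```text
t: 36.5
eef_pos: [0.4261, -0.3035, -0.0158]
tool_rot: [0.0, 0.997, -0.075, 0.001]
contact_force: [-1.3, 0.6, 7.3]
gripper_width: 0.284
grasp_force: 50.0
```

Emit:
{"method": "carry_out", "body": {
  "targets": [
    [0, 0, -2, 0, -1],
    [0, 0, -4, 0, -1],
    [0, 0, -4, 0, -1],
    [0, 0, -4, 0, -1],
    [0, 0, 0, -5.4, -1],
    [0, 0, 0, -5.4, -1],
    [0, 0, 0, 0, -1]
  ]
}}

```text
t: 37.2
eef_pos: [0.4252, -0.3028, 0.1237]
tool_rot: [-0.0, 1.0, 0.02, 0.001]
contact_force: [-0.0, 0.9, -0.9]
gripper_width: 0.288
grasp_force: 49.5
```

```bash
python3 plan.py .5706 -.4259 .11 -87.5 1
```

```text
toolY now -87.7 turn z -0.2 shift cm [13.99 12.93  1.37] rows>= 4.0 tilt [ 0.002  0.    -1.   ] q [-0.18  0.44  0.87  2.04 -0.45  0.85 -0.58] w 0.29 t 37.2
```

Emit:
{"method": "carry_out", "body": {
  "targets": [
    [2.8, 2.58, 0, 0, -1],
    [2.8, 2.58, 0, 0, -1],
    [2.8, 2.58, 0, 0, -1],
    [2.8, 2.58, 0, 0, -1],
    [2.8, 2.6, 0, 0, -1],
    [0, 0, 1.5, 0, -1],
    [0, 0, 0, 0, -1],
    [0, 0, 0, 0, -1],
    [0, 0, 0, 0, -1]
  ]
}}

```text
t: 38.1
eef_pos: [0.5691, -0.4261, 0.1082]
tool_rot: [-0.0, 1.0, 0.019, -0.0]
contact_force: [1.7, 0.4, -0.4]
gripper_width: 0.284
grasp_force: 49.6
```

```bash
python3 plan.py .5706 -.4255 .045 -87.5 1
python3 - <<'E'
from h import *
im=imaging.read_camera("side")
o=bot.get_obs()
# pixel of the held bone vs its expected axis
for z in(.029,.0): print(proj("side",o["eef_pos"]+[0,0,.029+z]))
for bb in blobs(im,60): 
    g=at_z("side",bb[0],o["eef_pos"][2]+.029)
    if np.hypot(*(g-o["eef_pos"])[:2])<.06: print("held",bb[0].round(1),g.round(4),bb[2].round(1))
E
```

```text
toolY now -87.8 turn z -0.3 shift cm [ 0.15 -0.06  6.32] rows>= 2.0 tilt [-0.  0. -1.] q [ 0.08  0.75  0.76  1.58 -0.57  1.05 -0.53] w 0.28 t 38.1
[[351.03230737 289.2637568 ]]
[[349.40103035 296.35479379]]
held [341.9 299.8] [ 0.5468 -0.4255  0.1374] [ 8.6 22.9]
```

Emit:
{"method": "carry_out", "body": {
  "targets": [
    [0.1, 0, 3, 0, -1],
    [0, 0, 2.3, 0, -1],
    [0, 0, 1, 0, -1],
    [0, 0, 0, 0, -1],
    [0, 0, 0.4, 0, -1],
    [0, 0, 0.3, 0, -1],
    [0, 0, 0, 0, -1],
    [0, 0, 0, 0, -1]
  ]
}}

```text
t: 38.95
eef_pos: [0.5716, -0.4269, 0.04]
tool_rot: [0.0, 1.0, 0.019, 0.001]
contact_force: [-2.2, 4.1, 7.0]
gripper_width: 0.283
grasp_force: 50.4
```

Emit:
{"method": "carry_out", "body": {
  "targets": [
    [0, -0.15, 0.1, 0, -1],
    [0, 0, 0, 0, -1],
    [0, 0, 0, 0, -0.2],
    [0, 0, 0, 0, 0.0],
    [0, 0, 0, 0, 0.0],
    [0, 0, 0, 0, 0.0],
    [0, 0, -4, 0, 0.0],
    [0, 0, -4, 0, 0.0],
    [0, 0, -2, 0, 0.0],
    [0, 0, 0, 0, 0.0]
  ]
}}

```text
t: 39.95
eef_pos: [0.5721, -0.427, 0.1406]
tool_rot: [0.002, 1.0, 0.019, 0.002]
contact_force: [-0.2, -0.7, 0.3]
gripper_width: 0.5
grasp_force: 0.0
```

```bash
cat > rb.py <<'E'
# brown (not plywood) things above the rack: side/top blobs near rack at z=.068
from h import *; from bw import *
c,s=np.cos(rk[2]),np.sin(rk[2])
for n in("top","side"):
    im=imaging.read_camera(n);h=cv2.cvtColor(im,cv2.COLOR_RGB2HSV)
    m=cv2.inRange(h,(9,118,60),(15,255,255));m=cv2.morphologyEx(m,cv2.MORPH_OPEN,np.ones((3,3)));k,l,st_,ce=cv2.connectedComponentsWithStats(m)
    for i in range(1,k):
        g=at_z(n,ce[i],.068);d=g[:2]-rk[:2];r=np.array([c*d[0]+s*d[1],-s*d[0]+c*d[1]])
        if st_[i,4]>40 and abs(r[0])<.07 and abs(r[1])<.15:
            ys,xs=np.where(l==i);ev,V=np.linalg.eigh(np.cov(np.c_[xs,ys].T));a=at_z(n,ce[i]+V[:,1]*10,.068)-g
            print(n,"rack xy",r.round(3),"yaw",round((np.degrees(np.arctan2(a[1],a[0])-rk[2])+90)%180-90,1),"px",ce[i].round(1),np.sqrt(12*ev).round(1),st_[i,4],"hsv",h[l==i].mean(0).round())
E
python3 rb.py; python3 sb.py; python3 plan.py .4243 -.1492 .14 -76.4 1
```

```text
top rack xy [-0.004 -0.092] yaw -1.0 px [447.8 196.3] [ 7.5 38.2] 210 hsv [ 14. 129. 111.]
top [0.4391 0.1445 0.013 ] yaw 15.4 [ 7.2 37. ]
top [0.4257 0.2932 0.013 ] yaw -17.1 [ 7.2 37.5]
top [ 0.4237 -0.1493  0.013 ] yaw 13.5 [ 7.4 37.3]
side [ 0.4327 -0.1439  0.013 ] yaw 12.8 [ 3.8 31.6]
toolY now -87.8 turn z -11.4 shift cm [ -7.71 -30.16  -0.5 ] rows>= 7.0 tilt [-0.002  0.002 -1.   ] q [ 0.07  0.73  0.78  1.56 -0.55  1.09 -0.55] w 0.5 t 40.15
```

Emit:
{"method": "carry_out", "body": {
  "targets": [
    [0, 0, 0, -5.7, 0.1],
    [0, 0, 0, -5.7, 0.1],
    [-1.1, -4.31, 0, 0, 0.1],
    [-1.1, -4.31, 0, 0, 0.1],
    [-1.1, -4.31, 0, 0, 0.1],
    [-1.1, -4.31, 0, 0, 0.1],
    [-1.1, -4.31, 0, 0, 0.1],
    [-1.1, -4.31, 0, 0, 0.1],
    [-1.1, -4.31, 0, 0, 0.1],
    [0, 0, 0, 0, 0.1],
    [0, 0, 0, 0, 0.1],
    [0, 0, 0, 0, 0.1]
  ]
}}

```text
t: 41.35
eef_pos: [0.4252, -0.1509, 0.1366]
tool_rot: [0.0, 0.993, 0.118, 0.0]
contact_force: [0.1, -0.0, 0.4]
gripper_width: 0.552
grasp_force: 0.0
```

```bash
python3 plan.py .4241 -.1492 -.018 -76.4 1; python3 sb.py
```

```text
toolY now -76.4 turn z -0.0 shift cm [-0.07 -0.19 15.46] rows>= 4.0 tilt [ 0.    -0.001 -1.   ] q [-0.56  0.27  0.9   2.18 -0.29  0.81 -0.81] w 0.55 t 41.35
top [0.4391 0.1446 0.013 ] yaw 15.4 [ 7.2 37.1]
top [0.426  0.2932 0.013 ] yaw -17.0 [ 7.2 37.6]
top [ 0.4301 -0.147   0.013 ] yaw 13.2 [ 7.6 41.5]
side [ 0.4329 -0.1439  0.013 ] yaw 12.9 [ 4.2 31.8]
```

Emit:
{"method": "carry_out", "body": {
  "targets": [
    [0, -0.15, 4, 0, 0.1],
    [0, 0, 4, 0, 0.1],
    [0, 0, 4, 0, 0.1],
    [0, 0, 2.3, 0, 0.1],
    [0, 0, 1, 0, 0.1],
    [0, 0, 0, 0, 0.1],
    [0, 0, 0, 0, -1],
    [0, 0, 0, 0, -1],
    [0, 0, 0, 0, -1],
    [0, 0, 0, 0, -1]
  ]
}}

```text
t: 42.45
eef_pos: [0.4255, -0.149, -0.0151]
tool_rot: [0.0, 0.993, 0.118, 0.001]
contact_force: [-1.8, -0.8, 8.0]
gripper_width: 0.283
grasp_force: 50.0
```

Emit:
{"method": "carry_out", "body": {
  "targets": [
    [0, 0, -2, 0, -1],
    [0, 0, -4, 0, -1],
    [0, 0, -4, 0, -1],
    [0, 0, -4, 0, -1],
    [0, 0, 0, 5.5, -1],
    [0, 0, 0, 5.6, -1],
    [0, 0, 0, 0, -1]
  ]
}}

```text
t: 43.15
eef_pos: [0.4248, -0.148, 0.1243]
tool_rot: [-0.0, 1.0, 0.022, 0.001]
contact_force: [-0.7, 0.1, -1.8]
gripper_width: 0.285
grasp_force: 49.5
```

```bash
python3 plan.py .5679 -.366 .11 -87.5 1
```

```text
toolY now -87.5 turn z 0.0 shift cm [13.35 22.41  1.43] rows>= 6.0 tilt [ 0.001  0.001 -1.   ] q [-0.6   0.32  0.96  2.2  -0.37  0.79 -0.92] w 0.28 t 43.15
```

Emit:
{"method": "carry_out", "body": {
  "targets": [
    [2.23, 3.73, 0, 0, -1],
    [2.23, 3.73, 0, 0, -1],
    [2.23, 3.73, 0, 0, -1],
    [2.23, 3.73, 0, 0, -1],
    [2.23, 3.73, 0, 0, -1],
    [2.23, 3.73, 0, 0, -1],
    [0, 0, 1.4, 0, -1],
    [0, 0, 0, 0, -1],
    [0, 0, 0, 0, -1],
    [0, 0, 0, 0, -1]
  ]
}}

```text
t: 44.15
eef_pos: [0.5678, -0.365, 0.11]
tool_rot: [-0.001, 1.0, 0.023, -0.0]
contact_force: [0.2, -0.0, -0.4]
gripper_width: 0.286
grasp_force: 49.6
```

```bash
python3 plan.py .5679 -.366 .0395 -87.5 1
```

```text
toolY now -87.4 turn z 0.1 shift cm [0.   0.11 7.05] rows>= 2.0 tilt [-0.     0.001 -1.   ] q [-0.03  0.7   0.78  1.68 -0.56  1.01 -0.58] w 0.29 t 44.15
```

Emit:
{"method": "carry_out", "body": {
  "targets": [
    [0, 0.1, 3, 0, -1],
    [0, 0, 2.4, 0, -1],
    [0, 0, 1, 0, -1],
    [0, 0, 0, 0, -1],
    [0, 0, 0.4, 0, -1],
    [0, 0, 0.3, 0, -1],
    [0, 0, 0, 0, -1],
    [0, 0, 0, 0, -1]
  ]
}}

```text
t: 44.95
eef_pos: [0.5689, -0.3674, 0.0412]
tool_rot: [-0.0, 1.0, 0.022, 0.001]
contact_force: [-2.4, 3.5, 10.3]
gripper_width: 0.283
grasp_force: 50.8
```

Emit:
{"method": "carry_out", "body": {
  "targets": [
    [0, -0.1, 0, 0, -1],
    [0, 0, 0, 0, -1],
    [0, 0, 0, 0, -0.2],
    [0, 0, 0, 0, 0.0],
    [0, 0, 0, 0, 0.0],
    [0, 0, 0, 0, 0.0],
    [0, 0, -4, 0, 0.0],
    [0, 0, -4, 0, 0.0],
    [0, 0, -2, 0, 0.0],
    [0, 0, 0, 0, 0.0]
  ]
}}

```text
t: 45.95
eef_pos: [0.5694, -0.368, 0.1423]
tool_rot: [0.002, 1.0, 0.022, 0.002]
contact_force: [0.6, -0.3, 0.0]
gripper_width: 0.503
grasp_force: 0.0
```

```bash
python3 rb.py; python3 sb.py; python3 plan.py .4391 .1445 .17 -74.6 1;python3 plan.py .4391 .1445 .17 105.4 1
```

```text
top rack xy [ 0.004 -0.032] yaw -0.9 px [426.9 194.5] [ 7.8 36.3] 239 hsv [ 14. 130. 113.]
top rack xy [-0.027 -0.093] yaw 1.4 px [449.1 204.1] [ 8.4 18.4] 144 hsv [ 14. 132. 110.]
top [0.4389 0.1444 0.013 ] yaw 15.3 [ 7.1 37. ]
top [0.4259 0.2933 0.013 ] yaw -17.1 [ 7.1 37.6]
toolY now -87.5 turn z -12.9 shift cm [  1.18 -52.57  -3.28] rows>= 11.0 tilt [-0.002  0.001 -1.   ] q [-0.04  0.67  0.8   1.65 -0.54  1.05 -0.6 ] w 0.5 t 46.15
toolY now -87.5 turn z 167.1 shift cm [-1.18 52.57 -3.28] rows>= 11.0 tilt [-0.002  0.001 -1.   ] q [-0.04  0.67  0.8   1.65 -0.54  1.05 -0.6 ] w 0.5 t 46.15
```

Emit:
{"method": "carry_out", "body": {
  "targets": [
    [0, 0, -2, -6.45, 0.1],
    [0, 0, -1.2, -6.45, 0.1],
    [0.11, -4.78, 0, 0, 0.1],
    [0.11, -4.78, 0, 0, 0.1],
    [0.11, -4.78, 0, 0, 0.1],
    [0.11, -4.78, 0, 0, 0.1],
    [0.11, -4.78, 0, 0, 0.1],
    [0.11, -4.78, 0, 0, 0.1],
    [0.11, -4.78, 0, 0, 0.1],
    [0.11, -4.78, 0, 0, 0.1],
    [0.11, -4.78, 0, 0, 0.1],
    [0.11, -4.78, 0, 0, 0.1]
  ]
}}

```text
t: 47.35
eef_pos: [0.45, 0.0992, 0.1699]
tool_rot: [0.0, 0.991, 0.134, -0.001]
contact_force: [1.5, 0.1, 0.3]
gripper_width: 0.547
grasp_force: 0.0
```

Emit:
{"method": "carry_out", "body": {
  "targets": [
    [0.11, -4.78, 0, 0, 0.1],
    [0, 0, 0, 0, 0.1],
    [0, 0, 0, 0, 0.1],
    [0, 0, 0, 0, 0.1]
  ]
}}

```text
t: 47.75
eef_pos: [0.4397, 0.1426, 0.1702]
tool_rot: [0.001, 0.991, 0.133, -0.0]
contact_force: [-0.1, -0.6, 0.4]
gripper_width: 0.556
grasp_force: 0.0
```

```bash
python3 plan.py .4391 .1444 -.018 -74.6 1; python3 sb.py
```

```text
toolY now -74.7 turn z -0.1 shift cm [-1.000e-02 -1.900e-01  1.882e+01] rows>= 4.0 tilt [-0.001 -0.001 -1.   ] q [-1.19  0.21  0.85  2.12 -0.21  0.89 -1.52] w 0.56 t 47.75
top [0.426  0.2931 0.013 ] yaw -17.2 [ 7.2 37.4]
```

Emit:
{"method": "carry_out", "body": {
  "targets": [
    [0, -0.15, 4, 0, 0.1],
    [0, 0, 4, 0, 0.1],
    [0, 0, 4, 0, 0.1],
    [0, 0, 3.6, 0, 0.1],
    [0, 0, 2, 0, 0.1],
    [0, 0, 1, 0, 0.1],
    [0, 0, 0, 0, 0.1],
    [0, 0, 0, 0, -1],
    [0, 0, 0, 0, -1],
    [0, 0, 0, 0, -1],
    [0, 0, 0, 0, -1]
  ]
}}

```text
t: 48.95
eef_pos: [0.4405, 0.1454, -0.0141]
tool_rot: [-0.0, 0.991, 0.134, 0.001]
contact_force: [-1.5, -2.6, 7.6]
gripper_width: 0.28
grasp_force: 49.8
```

Emit:
{"method": "carry_out", "body": {
  "targets": [
    [0, 0, -2, 0, -1],
    [0, 0, -4, 0, -1],
    [0, 0, -4, 0, -1],
    [0, 0, -4, 0, -1],
    [0, 0, -4, 0, -1],
    [0, 0, 0, 6.4, -1],
    [0, 0, 0, 6.4, -1],
    [0, 0, 0, 0, -1]
  ]
}}

```text
t: 49.75
eef_pos: [0.4393, 0.1458, 0.1653]
tool_rot: [-0.001, 1.0, 0.023, 0.0]
contact_force: [0.3, -0.2, -0.5]
gripper_width: 0.285
grasp_force: 49.7
```

```bash
python3 plan.py .5653 -.306 .165 -87.5 1
```

```text
toolY now -87.4 turn z 0.1 shift cm [1.061e+01 4.568e+01 3.000e-02] rows>= 10.0 tilt [ 0.001  0.002 -1.   ] q [-1.26  0.25  0.94  2.13 -0.26  0.88 -1.69] w 0.29 t 49.75
```

Emit:
{"method": "carry_out", "body": {
  "targets": [
    [1.06, 4.57, 0, 0, -1],
    [1.06, 4.57, 0, 0, -1],
    [1.06, 4.57, 0, 0, -1],
    [1.06, 4.57, 0, 0, -1],
    [1.06, 4.57, 0, 0, -1],
    [1.06, 4.57, 0, 0, -1],
    [1.06, 4.57, 0, 0, -1],
    [1.06, 4.57, 0, 0, -1],
    [1.06, 4.57, 0, 0, -1],
    [1.06, 4.57, 0, 0, -1],
    [0, 0, 0, 0, -1],
    [0, 0, 0, 0, -1]
  ]
}}

```text
t: 50.95
eef_pos: [0.5653, -0.308, 0.1642]
tool_rot: [0.0, 1.0, 0.023, -0.001]
contact_force: [-0.5, 1.3, -1.3]
gripper_width: 0.286
grasp_force: 49.7
```

```bash
python3 plan.py .5653 -.306 .0395 -87.5 1
```

```text
toolY now -87.4 turn z 0.1 shift cm [ 1.000e-02 -2.000e-01  1.247e+01] rows>= 3.0 tilt [-0.001 -0.    -1.   ] q [-0.16  0.59  0.83  1.71 -0.49  1.06 -0.7 ] w 0.29 t 50.95
```

Emit:
{"method": "carry_out", "body": {
  "targets": [
    [0, -0.1, 4, 0, -1],
    [0, 0, 4, 0, -1],
    [0, 0, 3, 0, -1],
    [0, 0, 0.7, 0, -1],
    [0, 0, 0, 0, -1],
    [0, 0, 0.4, 0, -1],
    [0, 0, 0.3, 0, -1],
    [0, 0, 0, 0, -1],
    [0, 0, 0, 0, -1]
  ]
}}

```text
t: 51.85
eef_pos: [0.567, -0.3059, 0.0416]
tool_rot: [0.0, 1.0, 0.023, 0.001]
contact_force: [1.4, -1.1, 2.2]
gripper_width: 0.282
grasp_force: 49.9
```

Emit:
{"method": "carry_out", "body": {
  "targets": [
    [0, 0, 0.2, 0, -1],
    [0, 0, 0, 0, -1],
    [0, 0, 0, 0, -0.2],
    [0, 0, 0, 0, 0.0],
    [0, 0, 0, 0, 0.0],
    [0, 0, 0, 0, 0.0],
    [0, 0, -4, 0, 0.0],
    [0, 0, -4, 0, 0.0],
    [0, 0, -4, 0, 0.0],
    [0, 0, 0, 0, 0.0]
  ]
}}

```text
t: 52.85
eef_pos: [0.5687, -0.3079, 0.1642]
tool_rot: [0.002, 1.0, 0.022, 0.004]
contact_force: [0.5, -0.9, 0.3]
gripper_width: 0.496
grasp_force: 0.0
```

```bash
python3 rb.py; python3 sb.py; python3 plan.py .426 .2931 .17 -107.1 1
```

```text
top rack xy [0.005 0.028] yaw -1.8 px [406.2 194.9] [ 7.6 35.3] 237 hsv [ 14. 130. 115.]
top rack xy [-0.029 -0.031] yaw 7.7 px [427.9 205.7] [ 8.3 16.4] 117 hsv [ 15. 132. 108.]
top rack xy [-0.015 -0.092] yaw 18.2 px [448.4 200.1] [7.8 9.2] 56 hsv [ 15. 135. 104.]
top [0.4258 0.2933 0.013 ] yaw -17.0 [ 7.1 37.7]
toolY now -87.4 turn z 19.7 shift cm [-30.91 -53.02  -1.26] rows>= 13.0 tilt [-0.002  0.001 -1.   ] q [-0.17  0.6   0.82  1.72 -0.5   1.05 -0.7 ] w 0.5 t 53.05
```

Emit:
{"method": "carry_out", "body": {
  "targets": [
    [0, 0, -0.5, 6.5, 0.1],
    [0, 0, -0.5, 6.6, 0.1],
    [0, 0, 0, 6.6, 0.1],
    [-2.38, -4.08, 0, 0, 0.1],
    [-2.38, -4.08, 0, 0, 0.1],
    [-2.38, -4.08, 0, 0, 0.1],
    [-2.38, -4.08, 0, 0, 0.1],
    [-2.38, -4.08, 0, 0, 0.1],
    [-2.38, -4.08, 0, 0, 0.1],
    [-2.38, -4.08, 0, 0, 0.1],
    [-2.38, -4.08, 0, 0, 0.1],
    [-2.38, -4.08, 0, 0, 0.1]
  ]
}}

```text
t: 54.25
eef_pos: [0.4676, 0.1102, 0.1677]
tool_rot: [0.001, 0.989, -0.148, -0.001]
contact_force: [1.1, 0.8, 0.3]
gripper_width: 0.551
grasp_force: 0.0
```

Emit:
{"method": "carry_out", "body": {
  "targets": [
    [-2.38, -4.08, 0, 0, 0.1],
    [-2.38, -4.08, 0, 0, 0.1],
    [-2.38, -4.08, 0, 0, 0.1],
    [-2.38, -4.08, 0, 0, 0.1],
    [0, 0, 0, 0, 0.1],
    [0, 0, 0, 0, 0.1],
    [0, 0, 0, 0, 0.1]
  ]
}}

```text
t: 54.95
eef_pos: [0.4261, 0.2908, 0.168]
tool_rot: [0.001, 0.989, -0.149, -0.0]
contact_force: [0.6, 0.1, 0.6]
gripper_width: 0.55
grasp_force: 0.0
```

```bash
python3 plan.py .426 .2932 -.017 -107.1 1; python3 sb.py;python3 rb.py
```

```text
toolY now -107.2 turn z -0.1 shift cm [-0.08 -0.22 18.5 ] rows>= 4.0 tilt [-0.001 -0.002 -1.   ] q [-1.58  0.46  1.12  2.02 -0.5   0.98 -2.07] w 0.55 t 54.95
top rack xy [ 0.011 -0.032] yaw -1.3 px [426.7 191.9] [ 7.5 31.5] 211 hsv [ 14. 128. 119.]
top rack xy [-0.001 -0.093] yaw 1.2 px [448.3 195.3] [ 7.4 38.4] 241 hsv [ 15. 128. 119.]
top rack xy [0.001 0.027] yaw 0.4 px [406.8 196.2] [ 7.5 37.5] 258 hsv [ 14. 128. 121.]
```

Emit:
{"method": "carry_out", "body": {
  "targets": [
    [-0.05, -0.2, 4, 0, 0.1],
    [0, 0, 4, 0, 0.1],
    [0, 0, 4, 0, 0.1],
    [0, 0, 3.5, 0, 0.1],
    [0, 0, 2, 0, 0.1],
    [0, 0, 1, 0, 0.1],
    [0, 0, 0, 0, 0.1],
    [0, 0, 0, 0, -1],
    [0, 0, 0, 0, -1],
    [0, 0, 0, 0, -1],
    [0, 0, 0, 0, -1]
  ]
}}

```text
t: 56.25
eef_pos: [0.4273, 0.2949, -0.015]
tool_rot: [-0.001, 0.989, -0.149, 0.001]
contact_force: [0.2, -0.8, 7.2]
gripper_width: 0.285
grasp_force: 49.8
```

Emit:
{"method": "carry_out", "body": {
  "targets": [
    [0, 0, -2, 0, -1],
    [0, 0, -4, 0, -1],
    [0, 0, -4, 0, -1],
    [0, 0, -4, 0, -1],
    [0, 0, -4, 0, -1],
    [0, 0, 0, -6.5, -1],
    [0, 0, 0, -6.6, -1],
    [0, 0, 0, -6.6, -1],
    [0, 0, 0, 0, -1]
  ]
}}

```text
t: 57.15
eef_pos: [0.4262, 0.2947, 0.1643]
tool_rot: [-0.001, 1.0, 0.023, -0.0]
contact_force: [-0.2, 0.5, -1.5]
gripper_width: 0.29
grasp_force: 49.5
```

```bash
python3 plan.py .5626 -.246 .165 -87.5 1; python3 sb.py
```

```text
toolY now -87.3 turn z 0.2 shift cm [11.27 54.62 -0.07] rows>= 12.0 tilt [-0.     0.002 -1.   ] q [-1.51  0.41  1.01  2.02 -0.44  0.94 -1.8 ] w 0.29 t 57.15
```

Emit:
{"method": "carry_out", "body": {
  "targets": [
    [0.94, 4.55, 0, 0, -1],
    [0.94, 4.55, 0, 0, -1],
    [0.94, 4.55, 0, 0, -1],
    [0.94, 4.55, 0, 0, -1],
    [0.94, 4.55, 0, 0, -1],
    [0.94, 4.55, 0, 0, -1],
    [0.94, 4.55, 0, 0, -1],
    [0.94, 4.55, 0, 0, -1],
    [0.94, 4.55, 0, 0, -1],
    [0.94, 4.55, 0, 0, -1],
    [0.94, 4.55, 0, 0, -1],
    [0.94, 4.55, 0, 0, -1]
  ]
}}

```text
t: 58.45
eef_pos: [0.5642, -0.2475, 0.1634]
tool_rot: [-0.0, 1.0, 0.022, -0.0]
contact_force: [0.6, 0.6, -0.2]
gripper_width: 0.285
grasp_force: 49.5
```

Emit:
{"method": "carry_out", "body": {
  "targets": [
    [0, 0, 1, 0, -1],
    [0, 0, 0, 0, -1],
    [0, 0, 0, 0, -1],
    [0, 0, 0, 0, -1]
  ]
}}

```text
t: 58.85
eef_pos: [0.5643, -0.2438, 0.1537]
tool_rot: [-0.0, 1.0, 0.024, -0.0]
contact_force: [-0.2, 0.2, -0.9]
gripper_width: 0.283
grasp_force: 49.6
```

```bash
python3 plan.py .5626 -.246 .04 -87.5 1
```

```text
toolY now -87.3 turn z 0.2 shift cm [-0.18  0.21 11.37] rows>= 3.0 tilt [-0.     0.001 -1.   ] q [-0.31  0.58  0.88  1.8  -0.52  1.02 -0.75] w 0.28 t 58.85
```

Emit:
{"method": "carry_out", "body": {
  "targets": [
    [-0.1, 0.2, 4, 0, -1],
    [0, 0, 4, 0, -1],
    [0, 0, 2.2, 0, -1],
    [0, 0, 0.5, 0, -1],
    [0, 0, 0, 0, -1],
    [0, 0, 0.4, 0, -1],
    [0, 0, 0.2, 0, -1],
    [0, 0, 0, 0, -1],
    [0, 0, 0, 0, -1]
  ]
}}

```text
t: 59.75
eef_pos: [0.564, -0.2477, 0.0416]
tool_rot: [-0.0, 1.0, 0.023, 0.001]
contact_force: [0.9, 0.8, 3.1]
gripper_width: 0.287
grasp_force: 50.0
```

Emit:
{"method": "carry_out", "body": {
  "targets": [
    [0, 0, 0.2, 0, -1],
    [0, 0, 0, 0, -1],
    [0, 0, 0, 0, -0.2],
    [0, 0, 0, 0, 0.0],
    [0, 0, 0, 0, 0.0],
    [0, 0, 0, 0, 0.0],
    [0, 0, -4, 0, 0.0],
    [0, 0, -4, 0, 0.0],
    [0, 0, -4, 0, 0.0],
    [0, 0, -4, 0, 0.0],
    [0, 0, 0, 0, 0.0]
  ]
}}

```text
t: 60.85
eef_pos: [0.5655, -0.2501, 0.204]
tool_rot: [0.002, 1.0, 0.022, 0.004]
contact_force: [0.2, -0.1, 0.2]
gripper_width: 0.497
grasp_force: 0.0
```

```bash
python3 plan.py .42 .5 .21 -87.5 1
```

```text
toolY now -87.4 turn z 0.1 shift cm [-11.27 -75.57  -0.6 ] rows>= 16.0 tilt [ 0.008 -0.003 -1.   ] q [-0.34  0.53  0.93  1.75 -0.47  1.1  -0.78] w 0.5 t 60.85
```

Emit:
{"method": "carry_out", "body": {
  "targets": [
    [-0.7, -4.7, 0, 0, 0],
    [-0.7, -4.7, 0, 0, 0],
    [-0.7, -4.7, 0, 0, 0],
    [-0.7, -4.7, 0, 0, 0],
    [-0.7, -4.7, 0, 0, 0],
    [-0.7, -4.7, 0, 0, 0],
    [-0.7, -4.7, 0, 0, 0],
    [-0.7, -4.7, 0, 0, 0],
    [-0.7, -4.7, 0, 0, 0],
    [-0.7, -4.7, 0, 0, 0],
    [-0.7, -4.7, 0, 0, 0],
    [-0.7, -4.7, 0, 0, 0]
  ]
}}

```text
t: 62.05
eef_pos: [0.4524, 0.3136, 0.1982]
tool_rot: [0.0, 1.0, 0.023, -0.0]
contact_force: [1.5, -0.9, 0.4]
gripper_width: 0.498
grasp_force: 0.0
```

Emit:
{"method": "carry_out", "body": {
  "targets": [
    [-0.7, -4.7, 0, 0, 0],
    [-0.7, -4.7, 0, 0, 0],
    [-0.7, -4.7, 0, 0, 0],
    [-0.7, -4.7, 0, 0, 0],
    [0, 0, 0, 0, 0],
    [0, 0, 0, 0, 0],
    [0, 0, 0, 0, 0]
  ]
}}

```text
t: 62.75
eef_pos: [0.4175, 0.4966, 0.1982]
tool_rot: [0.001, 1.0, 0.022, -0.0]
contact_force: [0.1, -0.7, 0.4]
gripper_width: 0.496
grasp_force: 0.0
```

```bash
python3 rb.py; python3 sb.py; python3 lb.py
python3 - <<'E'
from h import *
t=imaging.read_camera("top");s=imaging.read_camera("side")
compose([(tile(t,165,145,465,225,2.66),0,0),(tile(s,236,160,326,258,3.7),0,215),(tile(s,196,140,242,184,4),345,215),(tile(s,280,245,372,345,3.7),540,215)],"pics/Z.png")
E
```

```text
top rack xy [ 0.003 -0.033] yaw 1.1 px [427.3 194.7] [ 7.8 38.1] 263 hsv [ 14. 129. 113.]
top rack xy [-0.003 -0.092] yaw 0.6 px [448.1 195.8] [ 7.4 37.4] 239 hsv [ 14. 128. 112.]
top rack xy [0.001 0.086] yaw 1.0 px [386.1 197.3] [ 7.2 37.5] 255 hsv [ 14. 131. 113.]
top rack xy [0.001 0.027] yaw 1.4 px [406.7 196.2] [ 7.6 36.1] 268 hsv [ 14. 129. 115.]
top [283.7 180.9] 545 [56.1 10.1] [0.6098 0.0444 0.075 ]
  end [256. 175.] [0.627  0.1236 0.075 ]
  end [312. 179.] [ 0.6154 -0.0369  0.075 ]
side [268.8 196.1] 225 [34.4  7. ] [0.6149 0.0567 0.075 ]
  end [258. 183.] [0.6159 0.1354 0.075 ]
  end [280. 206.] [ 0.623  -0.0038  0.075 ]
```

View pics/Z.png

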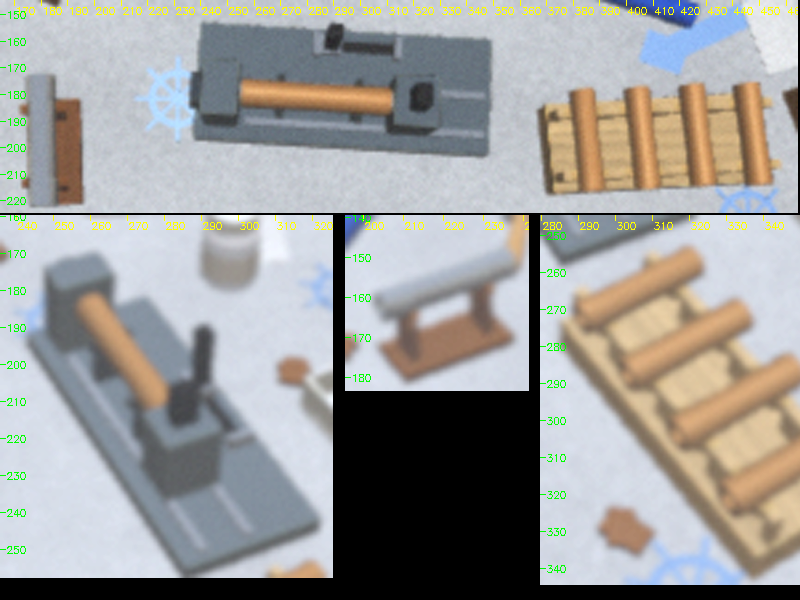

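The final picture matches the task. The long bone is held between the cones (top px (256,178)-(312,181)), the lock is at its stop (290,158), and the gauge is in its stand (180,197). The four short bones lie in separate notches (top px 386, 407, 427 and 448). The arm is clear of everything, so I'm handing in.

```bash
python3 -c "
from station import bot
print(bot.hand_in())"
```

```text
the job is handed in; nothing more can be done
None
```

I handed the job in at about 63 s; no verdict came back. The last pictures show the lock knob at its stop, the gauge rod in its stand, the long bone held between both cones, the four short bones each in a rack notch, and the arm clear.

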